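# Lay photo scale bars against specimen blocks

## Task

Get the resin specimen blocks ready to be photographed: break the seized keeper of the scale-bar tray loose and swing it fully open, then for every block on the bench take one scale bar and lay it flat on the bench, flush against the block's long near side (the one facing the robot) and centred along it. When every block has its bar, leave spare bars in the tray and turn the keeper back over the tray to its stop. Do not disturb the bottle or the box of pipette tips.

Things in the scene. Friction and masses are not known exactly. Their poses are not given: they have to be found in the camera images.
- tray: grey tray fixed to the bench, 172 mm (x) by 280 mm (y, from -112 to +168), floor 6 mm thick, with four bays for bars lying along its x, centred at y = 60, 12, -36 and -84 mm; ridges round the bays reach 11 mm above the bench. Origin: at bench level, x = 0 on its middle line. The keeper's upright axis stands at x = 0, y = 135 mm
- keeper (a joint): turn of the keeper, rad: 0 = at its stop, arm over the bars' ribs so they cannot be lifted; grows anticlockwise from above to 1.7 (end stop, arm along the tray's +x, bars clear); above 1.3 is fully open. Seized: 0.35 N m breaks it loose within 0.15 rad, then it turns freely (0.05 N m); going back it needs the same twist at 0.27, then snaps to 0
- keeper_grip (a point): the keeper's black grip: an upright bar on its axis, 14 mm thick (its x), 50 long (its y), from 47 to 79 mm above the bench; this point is on the axis, 72 mm above the bench. Turns with the keeper; its -y points along the keeper's arm, a steel strip reaching 235 mm from the axis, 22 mm wide, 41 to 47 mm above the bench
- bar_a: aluminium scale bar, one of four alike, 150 mm long (its x), 40 wide (its y), 6 thick, graduated along both long edges (either may be used), 0.12 kg. Black cross rib at its middle to lift it by: 14 mm along the bar, 36 across, 6 to 32 mm above its underside. Origin: centre of its underside, z up. Starts in a tray bay, underside 6 mm above the bench. Any bar may serve any block
- bar_b: aluminium scale bar, one of four alike, 150 mm long (its x), 40 wide (its y), 6 thick, graduated along both long edges (either may be used), 0.12 kg. Black cross rib at its middle to lift it by: 14 mm along the bar, 36 across, 6 to 32 mm above its underside. Origin: centre of its underside, z up. Starts in a tray bay, underside 6 mm above the bench. Any bar may serve any block
- bar_c: aluminium scale bar, one of four alike, 150 mm long (its x), 40 wide (its y), 6 thick, graduated along both long edges (either may be used), 0.12 kg. Black cross rib at its middle to lift it by: 14 mm along the bar, 36 across, 6 to 32 mm above its underside. Origin: centre of its underside, z up. Starts in a tray bay, underside 6 mm above the bench. Any bar may serve any block
- bar_d: aluminium scale bar, one of four alike, 150 mm long (its x), 40 wide (its y), 6 thick, graduated along both long edges (either may be used), 0.12 kg. Black cross rib at its middle to lift it by: 14 mm along the bar, 36 across, 6 to 32 mm above its underside. Origin: centre of its underside, z up. Starts in a tray bay, underside 6 mm above the bench. Any bar may serve any block
- block_a: cast-resin specimen block (120 mm long), a milky cream cuboid with two brown spots on top, 70 mm deep (its x), 120 long (its y), 35 high, 0.3 to 0.8 kg, loose on the bench, may be absent. Origin: centre of its underside. Its x points away from the robot (yaw within 0.3 rad at the start): its long near side is the face at x = -35 mm
- block_b: cast-resin specimen block (the longest and lowest), a milky cream cuboid with two brown spots on top, 80 mm deep (its x), 130 long (its y), 30 high, 0.3 to 0.8 kg, loose on the bench, may be absent. Origin: centre of its underside. Its x points away from the robot (yaw within 0.3 rad at the start): its long near side is the face at x = -40 mm
- block_c: cast-resin specimen block (the shortest), a milky cream cuboid with two brown spots on top, 60 mm deep (its x), 100 long (its y), 40 high, 0.3 to 0.8 kg, loose on the bench, may be absent. Origin: centre of its underside. Its x points away from the robot (yaw within 0.3 rad at the start): its long near side is the face at x = -30 mm
- block_d: cast-resin specimen block (the tallest), a milky cream cuboid with two brown spots on top, 80 mm deep (its x), 110 long (its y), 45 high, 0.3 to 0.8 kg, loose on the bench, may be absent. Origin: centre of its underside. Its x points away from the robot (yaw within 0.3 rad at the start): its long near side is the face at x = -40 mm
- bottle: bystander: white bottle, 60 mm across, 150 mm high; origin centre of its underside
- tip_box: bystander: blue box, 85 x 120 x 60 mm; origin centre of its underside
Things that resemble listed ones, but are neither listed nor needed, are in the scene too. Leave any pink, purple or turquoise look-alike of the bar_a alone.

How it is judged:
On the way, in this order (a step that is already met when the one before it is completed fails the run):
1. the keeper is broken loose and swung fully open (beyond 1.3 rad) (value of joint keeper above 1.3 rad), for 0.2 s.
2. every block present has a scale bar flush and centred along its near side, while the keeper is still open (((x of bar_a in the frame of block_a between -0.058 and -0.052 m and y of bar_a in the frame of block_a between -0.02 and 0.02 m and angle between the x axis of bar_a and the y axis of block_a, either way round below 0.035 rad and height (world z) of bar_a below 0.004 m and angle between bar_a's own z axis and vertical below 0.06 rad) or (x of bar_b in the frame of block_a between -0.058 and -0.052 m and y of bar_b in the frame of block_a between -0.02 and 0.02 m and angle between the x axis of bar_b and the y axis of block_a, either way round below 0.035 rad and height (world z) of bar_b below 0.004 m and angle between bar_b's own z axis and vertical below 0.06 rad) or (x of bar_c in the frame of block_a between -0.058 and -0.052 m and y of bar_c in the frame of block_a between -0.02 and 0.02 m and angle between the x axis of bar_c and the y axis of block_a, either way round below 0.035 rad and height (world z) of bar_c below 0.004 m and angle between bar_c's own z axis and vertical below 0.06 rad) or (x of bar_d in the frame of block_a between -0.058 and -0.052 m and y of bar_d in the frame of block_a between -0.02 and 0.02 m and angle between the x axis of bar_d and the y axis of block_a, either way round below 0.035 rad and height (world z) of bar_d below 0.004 m and angle between bar_d's own z axis and vertical below 0.06 rad)) and ((x of bar_a in the frame of block_b between -0.063 and -0.057 m and y of bar_a in the frame of block_b between -0.02 and 0.02 m and angle between the x axis of bar_a and the y axis of block_b, either way round below 0.035 rad and height (world z) of bar_a below 0.004 m and angle between bar_a's own z axis and vertical below 0.06 rad) or (x of bar_b in the frame of block_b between -0.063 and -0.057 m and y of bar_b in the frame of block_b between -0.02 and 0.02 m and angle between the x axis of bar_b and the y axis of block_b, either way round below 0.035 rad and height (world z) of bar_b below 0.004 m and angle between bar_b's own z axis and vertical below 0.06 rad) or (x of bar_c in the frame of block_b between -0.063 and -0.057 m and y of bar_c in the frame of block_b between -0.02 and 0.02 m and angle between the x axis of bar_c and the y axis of block_b, either way round below 0.035 rad and height (world z) of bar_c below 0.004 m and angle between bar_c's own z axis and vertical below 0.06 rad) or (x of bar_d in the frame of block_b between -0.063 and -0.057 m and y of bar_d in the frame of block_b between -0.02 and 0.02 m and angle between the x axis of bar_d and the y axis of block_b, either way round below 0.035 rad and height (world z) of bar_d below 0.004 m and angle between bar_d's own z axis and vertical below 0.06 rad)) and ((x of bar_a in the frame of block_c between -0.053 and -0.047 m and y of bar_a in the frame of block_c between -0.02 and 0.02 m and angle between the x axis of bar_a and the y axis of block_c, either way round below 0.035 rad and height (world z) of bar_a below 0.004 m and angle between bar_a's own z axis and vertical below 0.06 rad) or (x of bar_b in the frame of block_c between -0.053 and -0.047 m and y of bar_b in the frame of block_c between -0.02 and 0.02 m and angle between the x axis of bar_b and the y axis of block_c, either way round below 0.035 rad and height (world z) of bar_b below 0.004 m and angle between bar_b's own z axis and vertical below 0.06 rad) or (x of bar_c in the frame of block_c between -0.053 and -0.047 m and y of bar_c in the frame of block_c between -0.02 and 0.02 m and angle between the x axis of bar_c and the y axis of block_c, either way round below 0.035 rad and height (world z) of bar_c below 0.004 m and angle between bar_c's own z axis and vertical below 0.06 rad) or (x of bar_d in the frame of block_c between -0.053 and -0.047 m and y of bar_d in the frame of block_c between -0.02 and 0.02 m and angle between the x axis of bar_d and the y axis of block_c, either way round below 0.035 rad and height (world z) of bar_d below 0.004 m and angle between bar_d's own z axis and vertical below 0.06 rad)) and ((x of bar_a in the frame of block_d between -0.063 and -0.057 m and y of bar_a in the frame of block_d between -0.02 and 0.02 m and angle between the x axis of bar_a and the y axis of block_d, either way round below 0.035 rad and height (world z) of bar_a below 0.004 m and angle between bar_a's own z axis and vertical below 0.06 rad) or (x of bar_b in the frame of block_d between -0.063 and -0.057 m and y of bar_b in the frame of block_d between -0.02 and 0.02 m and angle between the x axis of bar_b and the y axis of block_d, either way round below 0.035 rad and height (world z) of bar_b below 0.004 m and angle between bar_b's own z axis and vertical below 0.06 rad) or (x of bar_c in the frame of block_d between -0.063 and -0.057 m and y of bar_c in the frame of block_d between -0.02 and 0.02 m and angle between the x axis of bar_c and the y axis of block_d, either way round below 0.035 rad and height (world z) of bar_c below 0.004 m and angle between bar_c's own z axis and vertical below 0.06 rad) or (x of bar_d in the frame of block_d between -0.063 and -0.057 m and y of bar_d in the frame of block_d between -0.02 and 0.02 m and angle between the x axis of bar_d and the y axis of block_d, either way round below 0.035 rad and height (world z) of bar_d below 0.004 m and angle between bar_d's own z axis and vertical below 0.06 rad)) and linear speed of each of bar_a, bar_b, bar_c, bar_d below 0.02 m/s and value of joint keeper above 1 rad), for 0.2 s.
At the end, for the whole second after the job is handed in: Every block present has a scale bar lying flat on the bench along its long near side: gap to the face within 3 mm, parallel within 2 degrees (0.035 rad), centred within 20 mm; every other bar lies flat in the tray; the keeper is back within 0.12 rad of its stop; all at rest (((x of bar_a in the frame of block_a between -0.058 and -0.052 m and y of bar_a in the frame of block_a between -0.02 and 0.02 m and angle between the x axis of bar_a and the y axis of block_a, either way round below 0.035 rad and height (world z) of bar_a below 0.004 m and angle between bar_a's own z axis and vertical below 0.06 rad) or (x of bar_b in the frame of block_a between -0.058 and -0.052 m and y of bar_b in the frame of block_a between -0.02 and 0.02 m and angle between the x axis of bar_b and the y axis of block_a, either way round below 0.035 rad and height (world z) of bar_b below 0.004 m and angle between bar_b's own z axis and vertical below 0.06 rad) or (x of bar_c in the frame of block_a between -0.058 and -0.052 m and y of bar_c in the frame of block_a between -0.02 and 0.02 m and angle between the x axis of bar_c and the y axis of block_a, either way round below 0.035 rad and height (world z) of bar_c below 0.004 m and angle between bar_c's own z axis and vertical below 0.06 rad) or (x of bar_d in the frame of block_a between -0.058 and -0.052 m and y of bar_d in the frame of block_a between -0.02 and 0.02 m and angle between the x axis of bar_d and the y axis of block_a, either way round below 0.035 rad and height (world z) of bar_d below 0.004 m and angle between bar_d's own z axis and vertical below 0.06 rad)) and ((x of bar_a in the frame of block_b between -0.063 and -0.057 m and y of bar_a in the frame of block_b between -0.02 and 0.02 m and angle between the x axis of bar_a and the y axis of block_b, either way round below 0.035 rad and height (world z) of bar_a below 0.004 m and angle between bar_a's own z axis and vertical below 0.06 rad) or (x of bar_b in the frame of block_b between -0.063 and -0.057 m and y of bar_b in the frame of block_b between -0.02 and 0.02 m and angle between the x axis of bar_b and the y axis of block_b, either way round below 0.035 rad and height (world z) of bar_b below 0.004 m and angle between bar_b's own z axis and vertical below 0.06 rad) or (x of bar_c in the frame of block_b between -0.063 and -0.057 m and y of bar_c in the frame of block_b between -0.02 and 0.02 m and angle between the x axis of bar_c and the y axis of block_b, either way round below 0.035 rad and height (world z) of bar_c below 0.004 m and angle between bar_c's own z axis and vertical below 0.06 rad) or (x of bar_d in the frame of block_b between -0.063 and -0.057 m and y of bar_d in the frame of block_b between -0.02 and 0.02 m and angle between the x axis of bar_d and the y axis of block_b, either way round below 0.035 rad and height (world z) of bar_d below 0.004 m and angle between bar_d's own z axis and vertical below 0.06 rad)) and ((x of bar_a in the frame of block_c between -0.053 and -0.047 m and y of bar_a in the frame of block_c between -0.02 and 0.02 m and angle between the x axis of bar_a and the y axis of block_c, either way round below 0.035 rad and height (world z) of bar_a below 0.004 m and angle between bar_a's own z axis and vertical below 0.06 rad) or (x of bar_b in the frame of block_c between -0.053 and -0.047 m and y of bar_b in the frame of block_c between -0.02 and 0.02 m and angle between the x axis of bar_b and the y axis of block_c, either way round below 0.035 rad and height (world z) of bar_b below 0.004 m and angle between bar_b's own z axis and vertical below 0.06 rad) or (x of bar_c in the frame of block_c between -0.053 and -0.047 m and y of bar_c in the frame of block_c between -0.02 and 0.02 m and angle between the x axis of bar_c and the y axis of block_c, either way round below 0.035 rad and height (world z) of bar_c below 0.004 m and angle between bar_c's own z axis and vertical below 0.06 rad) or (x of bar_d in the frame of block_c between -0.053 and -0.047 m and y of bar_d in the frame of block_c between -0.02 and 0.02 m and angle between the x axis of bar_d and the y axis of block_c, either way round below 0.035 rad and height (world z) of bar_d below 0.004 m and angle between bar_d's own z axis and vertical below 0.06 rad)) and ((x of bar_a in the frame of block_d between -0.063 and -0.057 m and y of bar_a in the frame of block_d between -0.02 and 0.02 m and angle between the x axis of bar_a and the y axis of block_d, either way round below 0.035 rad and height (world z) of bar_a below 0.004 m and angle between bar_a's own z axis and vertical below 0.06 rad) or (x of bar_b in the frame of block_d between -0.063 and -0.057 m and y of bar_b in the frame of block_d between -0.02 and 0.02 m and angle between the x axis of bar_b and the y axis of block_d, either way round below 0.035 rad and height (world z) of bar_b below 0.004 m and angle between bar_b's own z axis and vertical below 0.06 rad) or (x of bar_c in the frame of block_d between -0.063 and -0.057 m and y of bar_c in the frame of block_d between -0.02 and 0.02 m and angle between the x axis of bar_c and the y axis of block_d, either way round below 0.035 rad and height (world z) of bar_c below 0.004 m and angle between bar_c's own z axis and vertical below 0.06 rad) or (x of bar_d in the frame of block_d between -0.063 and -0.057 m and y of bar_d in the frame of block_d between -0.02 and 0.02 m and angle between the x axis of bar_d and the y axis of block_d, either way round below 0.035 rad and height (world z) of bar_d below 0.004 m and angle between bar_d's own z axis and vertical below 0.06 rad)) and linear speed of each of bar_a, bar_b, bar_c, bar_d below 0.02 m/s and ((x of bar_a in the frame of tray between -0.015 and 0.015 m and y of bar_a in the frame of tray between -0.11 and 0.086 m and z of bar_a in the frame of tray below 0.012 m) or (x of bar_a in the frame of block_a between -0.058 and -0.052 m and y of bar_a in the frame of block_a between -0.02 and 0.02 m and angle between the x axis of bar_a and the y axis of block_a, either way round below 0.035 rad and height (world z) of bar_a below 0.004 m and angle between bar_a's own z axis and vertical below 0.06 rad) or (x of bar_a in the frame of block_b between -0.063 and -0.057 m and y of bar_a in the frame of block_b between -0.02 and 0.02 m and angle between the x axis of bar_a and the y axis of block_b, either way round below 0.035 rad and height (world z) of bar_a below 0.004 m and angle between bar_a's own z axis and vertical below 0.06 rad) or (x of bar_a in the frame of block_c between -0.053 and -0.047 m and y of bar_a in the frame of block_c between -0.02 and 0.02 m and angle between the x axis of bar_a and the y axis of block_c, either way round below 0.035 rad and height (world z) of bar_a below 0.004 m and angle between bar_a's own z axis and vertical below 0.06 rad) or (x of bar_a in the frame of block_d between -0.063 and -0.057 m and y of bar_a in the frame of block_d between -0.02 and 0.02 m and angle between the x axis of bar_a and the y axis of block_d, either way round below 0.035 rad and height (world z) of bar_a below 0.004 m and angle between bar_a's own z axis and vertical below 0.06 rad)) and ((x of bar_b in the frame of tray between -0.015 and 0.015 m and y of bar_b in the frame of tray between -0.11 and 0.086 m and z of bar_b in the frame of tray below 0.012 m) or (x of bar_b in the frame of block_a between -0.058 and -0.052 m and y of bar_b in the frame of block_a between -0.02 and 0.02 m and angle between the x axis of bar_b and the y axis of block_a, either way round below 0.035 rad and height (world z) of bar_b below 0.004 m and angle between bar_b's own z axis and vertical below 0.06 rad) or (x of bar_b in the frame of block_b between -0.063 and -0.057 m and y of bar_b in the frame of block_b between -0.02 and 0.02 m and angle between the x axis of bar_b and the y axis of block_b, either way round below 0.035 rad and height (world z) of bar_b below 0.004 m and angle between bar_b's own z axis and vertical below 0.06 rad) or (x of bar_b in the frame of block_c between -0.053 and -0.047 m and y of bar_b in the frame of block_c between -0.02 and 0.02 m and angle between the x axis of bar_b and the y axis of block_c, either way round below 0.035 rad and height (world z) of bar_b below 0.004 m and angle between bar_b's own z axis and vertical below 0.06 rad) or (x of bar_b in the frame of block_d between -0.063 and -0.057 m and y of bar_b in the frame of block_d between -0.02 and 0.02 m and angle between the x axis of bar_b and the y axis of block_d, either way round below 0.035 rad and height (world z) of bar_b below 0.004 m and angle between bar_b's own z axis and vertical below 0.06 rad)) and ((x of bar_c in the frame of tray between -0.015 and 0.015 m and y of bar_c in the frame of tray between -0.11 and 0.086 m and z of bar_c in the frame of tray below 0.012 m) or (x of bar_c in the frame of block_a between -0.058 and -0.052 m and y of bar_c in the frame of block_a between -0.02 and 0.02 m and angle between the x axis of bar_c and the y axis of block_a, either way round below 0.035 rad and height (world z) of bar_c below 0.004 m and angle between bar_c's own z axis and vertical below 0.06 rad) or (x of bar_c in the frame of block_b between -0.063 and -0.057 m and y of bar_c in the frame of block_b between -0.02 and 0.02 m and angle between the x axis of bar_c and the y axis of block_b, either way round below 0.035 rad and height (world z) of bar_c below 0.004 m and angle between bar_c's own z axis and vertical below 0.06 rad) or (x of bar_c in the frame of block_c between -0.053 and -0.047 m and y of bar_c in the frame of block_c between -0.02 and 0.02 m and angle between the x axis of bar_c and the y axis of block_c, either way round below 0.035 rad and height (world z) of bar_c below 0.004 m and angle between bar_c's own z axis and vertical below 0.06 rad) or (x of bar_c in the frame of block_d between -0.063 and -0.057 m and y of bar_c in the frame of block_d between -0.02 and 0.02 m and angle between the x axis of bar_c and the y axis of block_d, either way round below 0.035 rad and height (world z) of bar_c below 0.004 m and angle between bar_c's own z axis and vertical below 0.06 rad)) and ((x of bar_d in the frame of tray between -0.015 and 0.015 m and y of bar_d in the frame of tray between -0.11 and 0.086 m and z of bar_d in the frame of tray below 0.012 m) or (x of bar_d in the frame of block_a between -0.058 and -0.052 m and y of bar_d in the frame of block_a between -0.02 and 0.02 m and angle between the x axis of bar_d and the y axis of block_a, either way round below 0.035 rad and height (world z) of bar_d below 0.004 m and angle between bar_d's own z axis and vertical below 0.06 rad) or (x of bar_d in the frame of block_b between -0.063 and -0.057 m and y of bar_d in the frame of block_b between -0.02 and 0.02 m and angle between the x axis of bar_d and the y axis of block_b, either way round below 0.035 rad and height (world z) of bar_d below 0.004 m and angle between bar_d's own z axis and vertical below 0.06 rad) or (x of bar_d in the frame of block_c between -0.053 and -0.047 m and y of bar_d in the frame of block_c between -0.02 and 0.02 m and angle between the x axis of bar_d and the y axis of block_c, either way round below 0.035 rad and height (world z) of bar_d below 0.004 m and angle between bar_d's own z axis and vertical below 0.06 rad) or (x of bar_d in the frame of block_d between -0.063 and -0.057 m and y of bar_d in the frame of block_d between -0.02 and 0.02 m and angle between the x axis of bar_d and the y axis of block_d, either way round below 0.035 rad and height (world z) of bar_d below 0.004 m and angle between bar_d's own z axis and vertical below 0.06 rad)) and value of joint keeper below 0.12 rad); the robot touches nothing.
It fails at once if the bottle is moved more than 25 mm (distance of bottle from where it was at the start of the episode above 0.025 m).
It fails at once if the box of pipette tips is moved more than 25 mm (distance of tip_box from where it was at the start of the episode above 0.025 m).
Of block_a, block_b, block_c, block_d only 3 to 4 are there at a start; the rules pass over those that are not, and their reading is None.
At some moment in a run one of block_a, block_b, block_c, block_d may be knocked a few centimetres aside while the robot is not near it.
Once in a run the grip may slacken for a moment while it holds something.
It also fails if it takes over 210 s, if anything falls off the work surface, if the arm or the gripper's body presses on something with over 40 N, if the wrist force passes 120 N, or if a joint passes its speed limit or range.

## Robot

A 6-joint arm with a two-finger parallel gripper is mounted at the origin on the work surface. World frame = base frame: x ahead of the robot, y to its left, z up, the work surface at z = 0. Lengths are in m, angles in rad, forces in N, time in s.
With the tool pointing down it reaches from about 0.25 to 0.725 m from the base axis. Payload 4 kg.
Tool frame: the origin (TCP) lies on the centre line of the jaws, within the pads' length; the fingertips stand 25 mm ahead of it and the grasp point (between the pads) lies 6 mm ahead of it; z points along the fingers, y is the line along which they close (so a half turn about z gives the same grasp; the last joint's range is limited). The gripper opens to 85 mm and grips with 20 to 120 N. Pads are 22 mm wide; open, the fingers measure 114 mm over their backs; the gripper's body (76 mm by 85 mm) begins 54 mm behind the grasp point. The pads swing forward as they close: fully open they stand 13 mm farther back than shut.
Start: joints at [-1.307, 0.241, 0.005, 1.335, 0, 1.571], TCP at [0.13, -0.483, 0.256] pointing down, gripper open.
Joint ranges: [-2.72, 2.72], [-1.05, 1.87], [-1.09, 1.28], [-1.99, 2.15], [-1.42, 1.44], [-3.14, 3.14]. Speed limits (rad/s): [2.79, 2.79, 3.14, 3.14, 3.14, 3.14].

## Interface

Orientations are given as a rotation vector (axis times angle).
In Python, from bench import bot gives the robot as it stands.
- The arm moves only by the tool step_arm, never from a script. Its arguments are lists of equal length, an entry for each row: "offset": the shift along the tool's x, y, z in m, a list of three; "angular": the turn, a rotation vector about the tool's x, y, z in degrees, a list of three; "hand": the closure in counts, from 0 (fully open) to 255 (shut). In form: {"offset": [[tx, ty, tz], ...], "angular": [[rx, ry, rz], ...], "hand": [hand, ...]}. A call has 1 to 20 rows; each row is the pose to reach, as a shift and turn from the pose commanded when the call began, along the tool's axes at that moment; what a row does not reach only later rows make up. A row lasts 1/12 s, in which the tool goes at most 41.7 mm and 7.16 degrees, less where a joint would pass 70% of its speed; a pose out of reach is approached as far as the arm can. A call with a gripper value outside its range is refused whole. The fingers move at their own pace and stop on an object; "newtons" is the grip in N (left out, the last holds). Time passes only in rows, so rows that repeat a pose let the fingers close. It gives the time, the measured TCP pose, the force, the opening and the grip force at its end, in the units of the state.
- bot.get_state(): the state, without advancing time (a new reading comes with each control period).
- bot.read_camera(name): name is "scene" or "top"; returns a dict with "img" (480x640x3 uint8, red, green, blue), "vertical_fov" (degrees; the focal length in pixels is half the picture's height over the tangent of half this angle, whatever the lens; pixels are square), "cx", "cy" (the principal point, pixels), "k1" (the pictures are not rectified: a ray, as slopes to the right and down, at radius r is drawn at 1 + k1 r^2 times it, then the intrinsics apply), "world_to_cam" (4x4, takes a point from world to camera coordinates). Camera axes: x right, y down, z forward; pixel columns grow to the right and rows downward; lengths in m; the calibration is good to about 2 mm. A picture is of the moment at which its call begins. There is no depth.
- bot.close_job(): hands the job in; it is judged then, once.
Trained networks look in a picture, given as the dict that the camera call returned (one of the last four; its "shot" number tells which), for a name from the list of things; names that differ only in an ending like _2 or _b are one class to them, and where a whole thing is asked for, a point or a joint stands for the part that bears it (a point fixed in the world has none). Each returns a list of dicts, best first, with "score" (0 to 1); they miss things now and then, are a little off and sometimes report something else, mostly with a low value. They report only what shows in the picture. A call takes as long as a camera call. They do not tell look-alikes from the thing itself.
- bot.spot_in(target, picture): "centre" ([column, row] in pixels, amid what is visible of it).
- bot.masks_of(target, picture): "mask" (480x640 bool, what is visible of it) and "centre" ([column, row] in pixels, amid what is visible of it).
- bot.place_of(target, picture): "centre" ([column, row] in pixels: a listed point, or the origin of a listed thing).
The state is a dict: "time_s": time; "joints": joint angles; "qvel": joint speeds; "effort": joint torques, N m; "eef_pos": TCP position; "tool_rot": TCP orientation; "force": force on the tool from outside, world axes, zero at the start; "ft_torque": the same for the moment, N m; "opening": opening from 0.0 (shut) to 1.0 (fully open); "gripper_force": force on a finger pad.
Only numpy, scipy, OpenCV 4.12 (cv2) and the standard library are available. Lean on these libraries where they do the work, as an engineer would, in place of code of your own. Each camera call takes 0.05 s, during which the arm holds its last target. There are 200 camera calls.

## Working session

There is one attempt and no reset: what is moved stays moved. The work goes in short steps, Python scripts to look and compute and a tool call to move; the robot and the scene stay as the last step left them, time stands still between calls to the robot, and variables do not carry over. Pictures are saved under pics/ and viewed, at most 14 in all, crops included, and the job is handed in when it is done.

Besides the shell and the picture viewer there is one more tool, called after "Call:" as name(argument=value, ...) on one line, values as JSON. step_arm: Moves the arm, as the interface text tells. Its arguments: {"type":"object","properties":{"offset":{"type":"array"},"angular":{"type":"array"},"hand":{"type":"array"},"newtons":{"type":"number"}},"required":["offset","angular","hand"]}

```bash
mkdir -p pics; ls; cat > h.py <<'E'
import numpy as np, cv2
from scipy.spatial.transform import Rotation as R
from bench import bot
def f_of(p): return 240/np.tan(np.radians(p["vertical_fov"])/2)
def proj(p,P):
    P=np.atleast_2d(P); C=(p["world_to_cam"]@np.c_[P,np.ones(len(P))].T).T
    s=C[:,:2]/C[:,2:3]; r2=(s**2).sum(1,keepdims=True)
    return s*(1+p["k1"]*r2)*f_of(p)+[p["cx"],p["cy"]]
def back(p,uv,z):
    uv=np.atleast_2d(uv).astype(float); d=(uv-[p["cx"],p["cy"]])/f_of(p); s=d.copy()
    for _ in range(30): s=d/(1+p["k1"]*(s**2).sum(1,keepdims=True))
    T=np.array(p["world_to_cam"]); o=-T[:3,:3].T@T[:3,3]; D=np.c_[s,np.ones(len(s))]@T[:3,:3]
    return o+D*((z-o[2])/D[:,2])[:,None]
def save(p,n): cv2.imwrite("pics/"+n,p["img"][:,:,::-1])
E
python3 - <<'E'
from h import *
p=bot.read_camera("top"); save(p,"t0.png"); q=bot.read_camera("scene"); save(q,"s0.png")
for n,c in(("top",p),("scene",q)):
    T=np.array(c["world_to_cam"]); print(n,-T[:3,:3].T@T[:3,3],c["vertical_fov"],c["cx"],c["cy"],c["k1"],T[2,:3])
for t in ["tray","keeper_grip","bar_a","block_a","block_b","block_c","block_d","bottle","tip_box"]:
    print(t,[(round(d["score"],2),np.round(d["centre"]).tolist(),np.round(back(p,d["centre"],0)[0,:2],3).tolist()) for d in bot.place_of(t,p)])
print(bot.get_state())
E
```

```text
pics
top [0.34237178 0.01756951 1.38397783] 50.817308053393255 330.2767904391053 245.0912526677781 -0.14060791521302152 [ 0.14427621  0.00189902 -0.98953563]
scene [ 1.53423204 -0.95821368  0.96284697] 46.04738559791714 317.4941483654125 236.72777685068633 -0.09232211707650442 [-0.60311466  0.58002222 -0.54756455]
tray [(0.81, [253.0, 261.0], [0.503, 0.234])]
keeper_grip [(0.77, [200.0, 250.0], [0.537, 0.383])]
bar_a [(0.82, [213.0, 339.0], [0.291, 0.345]), (0.76, [248.0, 260.0], [0.506, 0.247]), (0.71, [229.0, 260.0], [0.506, 0.301]), (0.71, [151.0, 230.0], [0.596, 0.529]), (0.69, [268.0, 264.0], [0.494, 0.193]), (0.67, [286.0, 264.0], [0.493, 0.142]), (0.58, [141.0, 302.0], [0.391, 0.551])]
block_a [(0.86, [428.0, 206.0], [0.65, -0.257]), (0.8, [352.0, 269.0], [0.478, -0.039]), (0.79, [350.0, 192.0], [0.693, -0.038]), (0.68, [462.0, 289.0], [0.417, -0.341]), (0.25, [283.0, 265.0], [0.492, 0.151])]
block_b [(0.86, [428.0, 206.0], [0.65, -0.257]), (0.8, [352.0, 269.0], [0.478, -0.039]), (0.79, [350.0, 192.0], [0.693, -0.038]), (0.68, [462.0, 289.0], [0.417, -0.341]), (0.25, [283.0, 2
[... 579 characters left out ...]
)]
{'time_s': 0.55, 'joints': array([-1.30702339e+00,  2.40592190e-01,  4.97986109e-03,  1.33518988e+00,
        2.74937910e-05,  1.57078691e+00]), 'qvel': array([-8.69727529e-05, -9.50054451e-04,  9.43239591e-05, -8.87882464e-04,
        2.47580182e-04, -5.97199276e-04]), 'effort': array([ 1.54887762e-04, -3.71916890e+01,  2.52520466e+01,  1.97134090e-03,
        9.28632676e-05, -1.83514281e-06]), 'eef_pos': array([ 0.13036823, -0.48269874,  0.25630267]), 'tool_rot': array([-3.11429843e+00, -4.13146867e-01, -4.15966502e-05]), 'force': array([0.39340979, 0.27451014, 0.01257629]), 'ft_torque': array([ 0.06431953,  0.00275105, -0.02727314]), 'gripper_force': 0.0, 'opening': 0.9990592450264917}
```

```bash
sleep 1
```

```text
(no output)
```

View pics/t0.png

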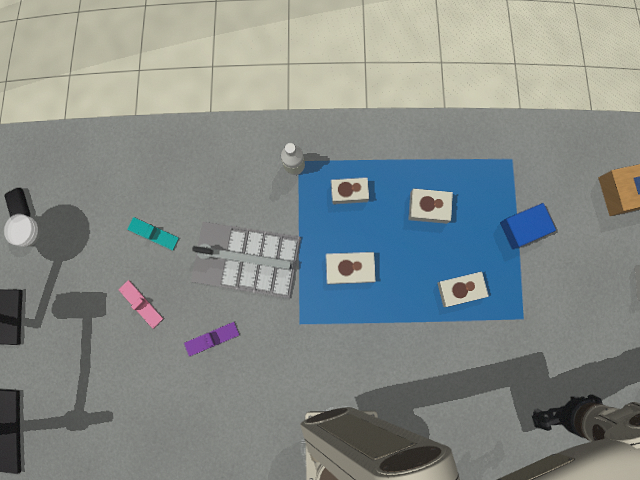

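View pics/s0.png

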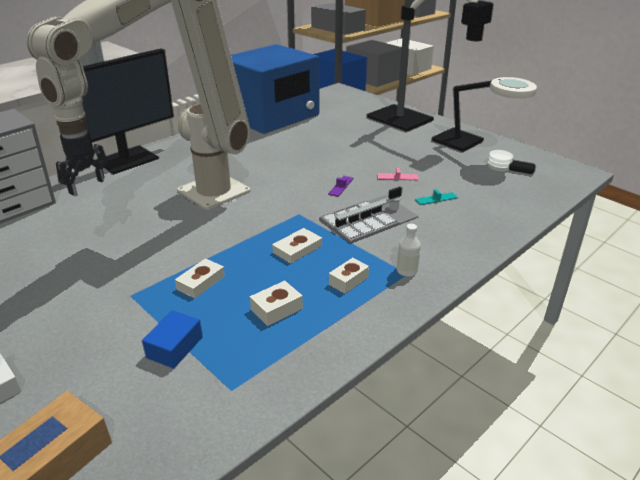

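The top view shows four cream blocks, at (350,190), (431,205), (463,289) and (350,268). It also shows the tray at (248,260) with four silver bars and the keeper grip at (203,250). The pink (141,303), purple (212,339) and teal (153,233) look-alikes lie outside the tray, so the real bars are the four silver ones in it. Next I'll fit the poses from both views.

```bash
cat >> h.py <<'E'
from scipy.optimize import minimize
DIM=dict(a=(.07,.12,.035),b=(.08,.13,.03),c=(.06,.10,.04),d=(.08,.11,.045))
S=4
def boxmask(p,x,y,w,dim,z0=0,off=(0,0),roi=None):
    c=np.array([[i*dim[0]/2+off[0],j*dim[1]/2+off[1],z0+k*dim[2]] for i in(-1,1) for j in(-1,1) for k in(0,1)])
    r=np.array([[np.cos(w),-np.sin(w)],[np.sin(w),np.cos(w)]]); c[:,:2]=c[:,:2]@r.T+[x,y]
    h=cv2.convexHull(((proj(p,c)-roi[:2]+.5)*S-.5).astype(np.float32))
    m=np.zeros((roi[3]*S,roi[2]*S),np.uint8); cv2.fillConvexPoly(m,np.round(h*16).astype(np.int32),1,shift=4); return m>0
def fit(views,x0,dim,off=(0,0)):
    L=[]
    for p,m in views:
        u=np.argwhere(m)[:,::-1]; lo=u.min(0)-12; wh=u.max(0)-u.min(0)+25; roi=(*lo,*wh); roi=np.array(roi)
        M=np.zeros((wh[1],wh[0]),np.float32); u=u-lo; M[u[:,1],u[:,0]]=1
        L.append((p,cv2.resize(M,None,fx=S,fy=S,interpolation=cv2.INTER_LINEAR)>.5,roi))
    def cost(v):
        t=0
        for p,M,roi in L:
            B=boxmask(p,v[0]/100,v[1]/100,v[2]/10,dim,off=off,roi=roi); t+=1-(B&M).sum()/max((B|M).sum(),1)
        return t/len(L)
    best=None
    for w in (-.25,0,.25):
        s=np.array([x0[0]*100,x0[1]*100,w*10])
        r=minimize(cost,s,method="Nelder-Mead",options=dict(initial_simplex=s+np.array([[0,0,0],[1.5,0,0],[0,1.5,0],[0,0,1.5]]),xatol=.005,fatol=1e-4))
        if best is None or r.fun<best.fun: best=r
    return np.r_[best.x/[100,100,10],best.fun]
def blocks(p,q,types=None,near=None):
    """fit every block seen; returns {type:(x,y,yaw,cost)}"""
    A=[d for d in bot.masks_of("block_a",p) if d["score"]>.4]; Q=[d for d in bot.masks_of("block_a",q) if d["score"]>.4]
    out={}
    for d in A:
        g=back(p,d["centre"],.03)[0]; c=proj(q,g)[0]
        e=[k for k in Q if np.hypot(*(np.array(k["centre"])-c))<22]
        v=[(p,d["mask"])]+([(q,min(e,key=lambda k:np.hypot(*(np.array(k["centre"])-c)))["mask"])] if e else [])
        R_={t:fit(v,g,DIM[t]) for t in DIM}
        t=min(R_,key=lambda t:R_[t][3]); out.setdefault(t,[]).append(R_[t])
        print(t,np.round(R_[t],4),len(v),{k:round(R_[k][3],3) for k in R_})
    return out
def tri(p,u,q,v):
    a=back(p,u,0)[0],back(p,u,.3)[0];b=back(q,v,0)[0],back(q,v,.3)[0]
    da,db=a[1]-a[0],b[1]-b[0]; s=np.linalg.lstsq(np.c_[da,-db],b[0]-a[0],rcond=None)[0]
    P,Q=a[0]+s[0]*da,b[0]+s[1]*db; return (P+Q)/2,np.linalg.norm(P-Q)
def go(x,y,z,dirn):
    """print step_arm numbers to TCP x,y,z with tool y along angle dirn (mod pi), tool down"""
    s=bot.get_state(); r=R.from_rotvec(s["tool_rot"]); off=r.inv().apply(np.array([x,y,z])-s["eef_pos"])
    ty=r.apply([0,1,0]); cur=np.arctan2(ty[1],ty[0]); d=(dirn-cur+np.pi/2)%np.pi-np.pi/2
    best=(R.from_euler("z",d)*r)
    z_=best.apply([0,0,1]); corr=R.align_vectors([[0,0,-1]],[z_])[0]; best=corr*best
    print("offset",np.round(off,4).tolist(),"angular",np.round((r.inv()*best).as_rotvec(degrees=True),2).tolist(),"rows",np.ceil(max(np.linalg.norm(off)/.0417,abs(np.degrees(d))/7.16)))
E
python3 - <<'E'
from h import *
p=bot.read_camera("top"); q=bot.read_camera("scene")
blocks(p,q)
V=[]
for c in(p,q):
    d=bot.masks_of("tray",c)[0]; m=d["mask"].astype(np.uint8); print("tray",d["score"],m.sum())
    u=np.argwhere(m)[:,::-1].astype(np.int32); h=cv2.convexHull(u); M=np.zeros((480,640),np.uint8); cv2.fillConvexPoly(M,h,1); V.append((c,M>0))
for vv in (V,V[:1],V[1:]): print("tray",np.round(fit(vv,(.5,.23),(.172,.28,.009),off=(0,.028)),4))
g=[bot.place_of("keeper_grip",c) for c in(p,q)]
print("grip",tri(p,g[0][0]["centre"],q,g[1][0]["centre"]),back(p,g[0][0]["centre"],.072))
def bars(c): return [np.array(d["centre"]) for d in bot.spot_in("bar_a",c) if d["score"]>.4]
for d in bot.place_of("bar_a",p): print("bar",round(d["score"],2),np.round(d["centre"],1),np.round(back(p,d["centre"],.006)[0],4))
E
```

```text
c [ 0.693  -0.0347  0.0446  0.0838] 2 {'a': np.float64(0.264), 'b': np.float64(0.354), 'c': np.float64(0.084), 'd': np.float64(0.335)}
b [ 0.4774 -0.0317  0.0214  0.065 ] 2 {'a': np.float64(0.109), 'b': np.float64(0.065), 'c': np.float64(0.274), 'd': np.float64(0.178)}
a [ 0.4151 -0.3362  0.2097  0.0763] 2 {'a': np.float64(0.076), 'b': np.float64(0.19), 'c': np.float64(0.164), 'd': np.float64(0.179)}
d [ 0.6461 -0.2558 -0.1031  0.0485] 2 {'a': np.float64(0.178), 'b': np.float64(0.177), 'c': np.float64(0.281), 'd': np.float64(0.049)}
tray 0.85 3520
tray 0.59 1761
tray [ 0.5037  0.2297 -0.1731  0.1179]
tray [ 0.5031  0.2281 -0.1716  0.0416]
tray [ 0.5066  0.2324 -0.1686  0.1884]
grip (array([0.52401756, 0.37333913, 0.06540655]), np.float64(0.013312432379108697)) [[0.52774067 0.37668651 0.072     ]]
bar 0.89 [249.  260.8] [0.5029 0.2448 0.006 ]
bar 0.83 [231.3 258.9] [0.5088 0.2942 0.006 ]
bar 0.81 [213.3 342.7] [0.28  0.342 0.006]
bar 0.79 [266.3 265.8] [0.4884 0.1968 0.006 ]
bar 0.79 [286.5 265.1] [0.4896 0.1412 0.006 ]
bar 0.77 [141.3 303.1] [0.3884 0.5472 0.006 ]
bar 0.72 [153.4 229.4] [0.5956 0.519  0.006 ]
```

```bash
cat > tc.py <<'E'
from h import *
import sys
def crop(p,x0,y0,w,h,s,lines,n):
    im=cv2.resize(p["img"][y0:y0+h,x0:x0+w],None,fx=s,fy=s,interpolation=cv2.INTER_CUBIC)[:,:,::-1].copy()
    for L,col in lines:
        u=((proj(p,np.array(L))-[x0,y0]+.5)*s).astype(int); cv2.polylines(im,[u.reshape(-1,1,2)],False,col,1)
    cv2.imwrite("pics/"+n,im)
def tl(T,pts): # tray frame -> world
    x,y,w=T; c,s=np.cos(w),np.sin(w); return [[x+c*a-s*b,y+s*a+c*b,z] for a,b,z in pts]
E
python3 - <<'E'
from tc import *
p=bot.read_camera("top")
T=(.5031,.2281,-.1716)
L=[(tl(T,[(-.086,-.112,.0),(.086,-.112,.0),(.086,.168,.0),(-.086,.168,.0),(-.086,-.112,.0)]),(0,255,0)),
 (tl(T,[(-.007,.11,.079),(.007,.11,.079),(.007,.16,.079),(-.007,.16,.079),(-.007,.11,.079)]),(0,0,255)),
 (tl(T,[(-.011,.135,.047),(-.011,-.1,.047),(.011,-.1,.047),(.011,.135,.047)]),(255,0,255))]
crop(p,180,205,130,100,6,L,"tray1.png")
E
```

```text
(no output)
```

View pics/tray1.png

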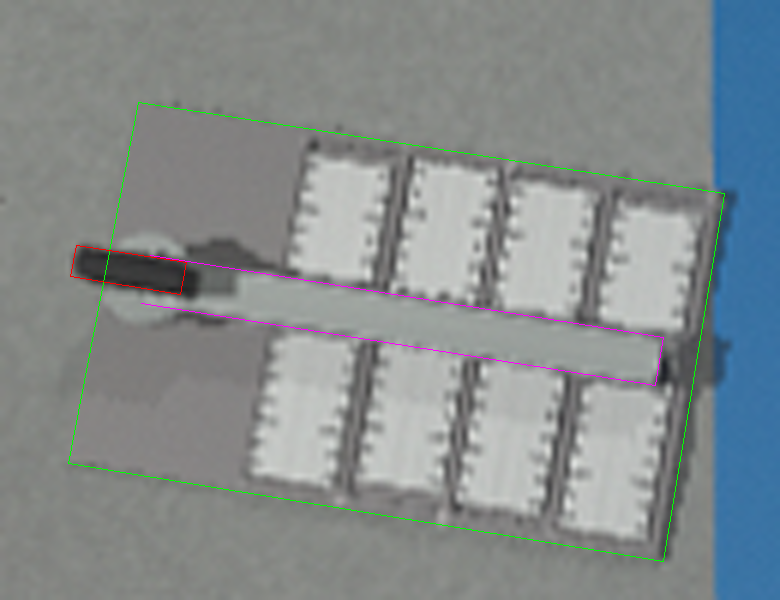

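The tray fit is within about 2 mm: the green outline matches the tray edge, and the grip at (135,270) in the crop sits about 3 mm right of my model. I'll go to the keeper.

```bash
python3 -c "
from h import *
go(.5261,.3595,.20,-.172)"
```

```text
offset [0.6017, -0.7099, 0.0563] angular [0.0, 0.0, -65.03] rows 23.0
```

Call:
step_arm(offset=[[0.602,-0.71,0.056],[0.602,-0.71,0.056],[0.602,-0.71,0.056],[0.602,-0.71,0.056],[0.602,-0.71,0.056],[0.602,-0.71,0.056],[0.602,-0.71,0.056],[0.602,-0.71,0.056],[0.602,-0.71,0.056],[0.602,-0.71,0.056],[0.602,-0.71,0.056],[0.602,-0.71,0.056],[0.602,-0.71,0.056],[0.602,-0.71,0.056],[0.602,-0.71,0.056],[0.602,-0.71,0.056],[0.602,-0.71,0.056],[0.602,-0.71,0.056],[0.602,-0.71,0.056],[0.602,-0.71,0.056]], angular=[[0,0,-65],[0,0,-65],[0,0,-65],[0,0,-65],[0,0,-65],[0,0,-65],[0,0,-65],[0,0,-65],[0,0,-65],[0,0,-65],[0,0,-65],[0,0,-65],[0,0,-65],[0,0,-65],[0,0,-65],[0,0,-65],[0,0,-65],[0,0,-65],[0,0,-65],[0,0,-65]], hand=[100,100,100,100,100,100,100,100,100,100,100,100,100,100,100,100,100,100,100,100], newtons=110)

```text
time_s: 2.72
eef_pos: [0.4847, 0.2723, 0.206]
tool_rot: [2.404, 2.022, 0.0]
force: [0.4, -0.3, 0.6]
opening: 0.606
gripper_force: 0.0
```

```bash
python3 -c "
from h import *
go(.5261,.3595,.10,-.172); s=bot.get_state();print(s['joints'],s['opening'],s['eef_pos'])"
```

```text
offset [0.093, 0.0258, 0.106] angular [0.01, 0.0, 0.0] rows 4.0
[ 5.11853130e-01  3.76221756e-01  6.14647208e-02  1.25591807e+00
 -1.53153423e-04  2.25461140e+00] 0.6061564977919768 [0.48470793 0.27225717 0.20603355]
```

Call:
step_arm(offset=[[0.093,0.026,0.03],[0.093,0.026,0.05],[0.093,0.026,0.06],[0.093,0.026,0.09],[0.093,0.026,0.11],[0.093,0.026,0.13],[0.093,0.026,0.13],[0.093,0.026,0.13],[0.093,0.026,0.13],[0.093,0.026,0.13],[0.093,0.026,0.13],[0.093,0.026,0.13],[0.093,0.026,0.13],[0.093,0.026,0.13]], angular=[[0,0,0],[0,0,0],[0,0,0],[0,0,0],[0,0,0],[0,0,0],[0,0,0],[0,0,0],[0,0,0],[0,0,0],[0,0,0],[0,0,0],[0,0,0],[0,0,0]], hand=[100,100,100,100,100,100,100,255,255,255,255,255,255,255], newtons=110)

```text
time_s: 3.88
eef_pos: [0.5274, 0.3579, 0.0788]
tool_rot: [2.404, 2.021, 0.007]
force: [0.4, 0.3, 6.4]
opening: 0.14
gripper_force: 108.3
```

Call:
step_arm(offset=[[0,0,-0.002],[0,0,-0.002],[0,0,-0.002],[0,0,-0.002],[0,0,-0.002],[0,0,-0.002],[0,0,-0.002]], angular=[[0,0,-4],[0,0,-8],[0,0,-12],[0,0,-16],[0,0,-20],[0,0,-24],[0,0,-24]], hand=[255,255,255,255,255,255,255], newtons=110)

```text
time_s: 4.47
eef_pos: [0.5291, 0.3579, 0.0789]
tool_rot: [1.928, 2.476, 0.009]
force: [7.9, 1.7, -5.4]
opening: 0.14
gripper_force: 108.5
```

```bash
python3 -c "
from h import *
s=bot.get_state();print(s['joints'],s['ft_torque'],s['eef_pos']);p=bot.read_camera('top');cv2.imwrite('pics/k1.png',cv2.resize(p['img'][190:310,170:320,::-1],None,fx=5,fy=5))"
```

```text
[ 5.95539201e-01  6.26936988e-01  1.24631959e-01  1.06187174e+00
 -1.88758254e-03  1.91884404e+00] [ 0.39633185 -1.3666871   0.00763176] [0.52914138 0.35791544 0.07887051]
```

View pics/k1.png

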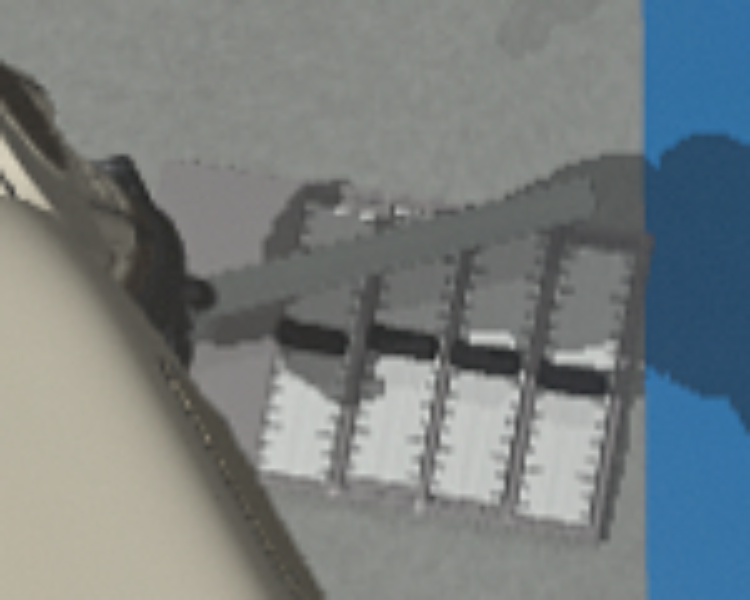

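The keeper has broken loose: the arm now points off at about 24°, and four black ribs show at about (310,335) to (570,380) in the crop. I'll continue the swing.

Call:
step_arm(offset=[[0,0,0],[0,0,0],[0,0,0],[0,0,0],[0,0,0],[0,0,0],[0,0,0],[0,0,0],[0,0,0],[0,0,0],[0,0,0],[0,0,0],[0,0,0]], angular=[[0,0,-6],[0,0,-12],[0,0,-18],[0,0,-24],[0,0,-30],[0,0,-36],[0,0,-42],[0,0,-48],[0,0,-54],[0,0,-60],[0,0,-66],[0,0,-66],[0,0,-66]], hand=[255,255,255,255,255,255,255,255,255,255,255,255,255], newtons=110)

```text
time_s: 5.6
eef_pos: [0.5324, 0.3613, 0.079]
tool_rot: [0.27, 3.118, 0.015]
force: [17.8, 11.0, -14.0]
opening: 0.14
gripper_force: 107.4
```

```bash
python3 -c "
from h import *
s=bot.get_state();print(s['joints'],s['ft_torque'],s['eef_pos']);r=R.from_rotvec(s['tool_rot']).apply([0,1,0]);print(np.arctan2(r[1],r[0])+.172)"
```

```text
[ 5.96358987e-01  6.28993713e-01  1.28559050e-01  1.05472368e+00
 -1.83802586e-04  7.69096895e-01] [ 1.80838266 -2.79310471 -0.02257931] [0.53237612 0.36131765 0.07896124]
1.570118032893855
```

```bash
sed -i 's/def go(x,y,z,dirn):/def go(x,y,z,dirn,exact=True):/; s/d=(dirn-cur+np.pi\/2)%np.pi-np.pi\/2/d=(dirn-cur+np.pi)%(2*np.pi)-np.pi if exact else (dirn-cur+np.pi\/2)%np.pi-np.pi\/2/' h.py; python3 -c "
from h import *
go(.5148,.2866,.15,2.97);go(.5148,.2866,.04,2.97)"
```

```text
offset [0.0037, -0.0759, -0.0719] angular [-0.03, 1.0, -90.06] rows 13.0
offset [0.0049, -0.077, 0.0381] angular [-0.03, 1.0, -90.06] rows 13.0
```

Call:
step_arm(offset=[[0,0,0],[0,0,0],[0,0,0],[0,0,-0.03],[0,0,-0.072],[0.004,-0.03,-0.072],[0.004,-0.076,-0.072],[0.004,-0.076,-0.072],[0.004,-0.076,-0.072],[0.004,-0.076,-0.072],[0.004,-0.076,-0.072],[0.004,-0.076,-0.072],[0.004,-0.076,-0.072],[0.004,-0.076,-0.072],[0.004,-0.076,-0.072],[0.004,-0.076,-0.072],[0.004,-0.076,-0.072],[0.004,-0.076,-0.072],[0.004,-0.076,-0.072],[0.004,-0.076,-0.072]], angular=[[0,0,0],[0,0,0],[0,0,0],[0,0,0],[0,0,0],[0,0,-7],[0,0,-14],[0,0,-21],[0,0,-28],[0,0,-35],[0,0,-42],[0,0,-49],[0,0,-56],[0,0,-63],[0,0,-70],[0,0,-77],[0,0,-84],[0,0,-90],[0,0,-90],[0,0,-90]], hand=[100,100,100,100,100,100,100,100,100,100,100,100,100,100,100,100,100,100,100,100], newtons=70)

```text
time_s: 7.27
eef_pos: [0.5085, 0.2828, 0.1505]
tool_rot: [2.018, -2.407, -0.0]
force: [0.9, -0.4, -0.1]
opening: 0.614
gripper_force: 0.0
```

```bash
python3 - <<'E'
from h import *
go(.5148,.2866,.04,2.97); s=bot.get_state(); print(s["joints"])
p=bot.read_camera("top"); q=bot.read_camera("scene"); blocks(p,q)
save(q,"s1.png")
# black ribs in top image, at rib-top height .038
m=(p["img"].max(2)<50).astype(np.uint8)
n,l,st,ce=cv2.connectedComponentsWithStats(m)
for i in range(1,n):
    g=back(p,ce[i],.038)[0]
    if 15<st[i,4]<200 and .4<g[0]<.6 and .1<g[1]<.33: print(st[i,4],ce[i],np.round(g,4))
E
```

```text
offset [-0.0048, -0.0056, 0.1105] angular [0.01, -0.01, -0.21] rows 3.0
[ 5.07629149e-01  4.64337186e-01  4.69591170e-02  1.15369469e+00
 -3.55472904e-06 -8.87918507e-01]
a [ 0.4152 -0.3366  0.2157  0.079 ] 2 {'a': np.float64(0.079), 'b': np.float64(0.171), 'c': np.float64(0.207), 'd': np.float64(0.173)}
b [ 0.4773 -0.0308  0.0328  0.0782] 2 {'a': np.float64(0.106), 'b': np.float64(0.078), 'c': np.float64(0.274), 'd': np.float64(0.169)}
d [ 0.647  -0.2552 -0.1032  0.0535] 2 {'a': np.float64(0.168), 'b': np.float64(0.164), 'c': np.float64(0.289), 'd': np.float64(0.053)}
c [ 0.6933 -0.0344  0.0391  0.0512] 2 {'a': np.float64(0.207), 'b': np.float64(0.306), 'c': np.float64(0.051), 'd': np.float64(0.284)}
31 [229.19354839 244.03225806] [0.5456 0.2941 0.038 ]
49 [266.16326531 261.3877551 ] [0.497  0.1931 0.038 ]
```

View pics/s1.png

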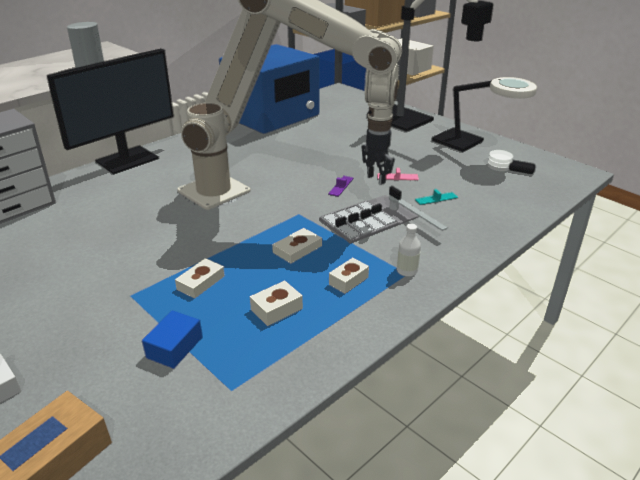

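The keeper stands open, with its arm at about (420,212) in the scene view. One rib measured within 2 mm of the tray model, so I'll pick the first bar.

Call:
step_arm(offset=[[-0.005,-0.0055,0.04],[-0.005,-0.0055,0.07],[-0.005,-0.0055,0.095],[-0.005,-0.0055,0.11],[-0.005,-0.0055,0.11],[-0.005,-0.0055,0.11],[-0.005,-0.0055,0.11],[-0.005,-0.0055,0.11],[-0.005,-0.0055,0.11],[-0.005,-0.0055,0.11],[-0.005,-0.0055,0.11]], angular=[[0,0,0],[0,0,0],[0,0,0],[0,0,0],[0,0,0],[0,0,0],[0,0,0],[0,0,0],[0,0,0],[0,0,0],[0,0,0]], hand=[100,100,100,100,100,255,255,255,255,255,255], newtons=70)

```text
time_s: 8.38
eef_pos: [0.5165, 0.2878, 0.0424]
tool_rot: [-2.019, 2.402, -0.001]
force: [-0.3, 0.5, 6.5]
opening: 0.146
gripper_force: 72.3
```

```bash
python3 -c "
from h import *
go(.631,-.0371,.15,np.pi/2+.042)"
```

```text
offset [0.3001, -0.1689, -0.1079] angular [-0.05, 0.25, 77.7] rows 11.0
```

Call:
step_arm(offset=[[0,0,-0.04],[0,0,-0.08],[0,0,-0.108],[0.03,-0.017,-0.108],[0.06,-0.034,-0.108],[0.09,-0.051,-0.108],[0.12,-0.068,-0.108],[0.15,-0.084,-0.108],[0.18,-0.101,-0.108],[0.21,-0.118,-0.108],[0.24,-0.135,-0.108],[0.27,-0.152,-0.108],[0.3,-0.169,-0.108],[0.3,-0.169,-0.108],[0.3,-0.169,-0.108],[0.3,-0.169,-0.108]], angular=[[0,0,0],[0,0,0],[0,0,0],[0,0,7],[0,0,14],[0,0,21],[0,0,28],[0,0,35],[0,0,42],[0,0,49],[0,0,56],[0,0,63],[0,0,70],[0,0,77.7],[0,0,77.7],[0,0,77.7]], hand=[255,255,255,255,255,255,255,255,255,255,255,255,255,255,255,255], newtons=70)

```text
time_s: 9.72
eef_pos: [0.6297, -0.0378, 0.148]
tool_rot: [0.069, -3.14, -0.001]
force: [0.2, -0.2, -2.6]
opening: 0.146
gripper_force: 71.4
```

```bash
cat > look.py <<'E'
from h import *
import sys
x,y,z,w=map(float,sys.argv[1:5])
s=bot.get_state(); print(s["eef_pos"],s["force"],s["ft_torque"],s["opening"])
go(x,y,z,w)
p=bot.read_camera("top"); q=bot.read_camera("scene"); blocks(p,q)
if len(sys.argv)>5: save(q,sys.argv[5])
E
python3 look.py .631 -.0371 .0375 1.613
```

```text
[ 0.62972044 -0.03779969  0.14798153] [ 0.19405964 -0.19683795 -2.64636439] [-0.03581322  0.00344118  0.01775104] 0.14578381911763555
offset [-0.0014, 0.0006, 0.1105] angular [0.03, -0.05, 0.1] rows 3.0
a [ 0.4147 -0.3364  0.2047  0.0645] 2 {'a': np.float64(0.065), 'b': np.float64(0.173), 'c': np.float64(0.183), 'd': np.float64(0.17)}
d [ 0.6466 -0.255  -0.0904  0.052 ] 2 {'a': np.float64(0.167), 'b': np.float64(0.187), 'c': np.float64(0.26), 'd': np.float64(0.052)}
```

Call:
step_arm(offset=[[0,0,0.03],[0,0,0.06],[0,0,0.085],[0,0,0.1],[0,0,0.1105],[0,0,0.1105],[-0.003,0,0.1105],[-0.006,0,0.1105],[-0.009,0,0.1105],[-0.012,0,0.1105],[-0.014,0,0.1105],[-0.016,0,0.1105],[-0.018,0,0.1105],[-0.018,0,0.1105]], angular=[[0,0,0],[0,0,0],[0,0,0],[0,0,0],[0,0,0],[0,0,0],[0,0,0],[0,0,0],[0,0,0],[0,0,0],[0,0,0],[0,0,0],[0,0,0],[0,0,0]], hand=[255,255,255,255,255,255,255,255,255,255,255,255,255,255], newtons=70)

```text
time_s: 11.08
eef_pos: [0.648, -0.0368, 0.0375]
tool_rot: [0.066, -3.14, -0.0]
force: [-2.6, -0.2, -0.1]
opening: 0.145
gripper_force: 72.4
```

```bash
python3 look.py .6485 -.0378 .0375 1.613 s2.png
```

```text
[ 0.64801959 -0.03678803  0.03745714] [-2.57009387 -0.15199664 -0.09923506] [-0.01075932  0.51957363  0.02289324] 0.1451324395579452
offset [-0.0004, -0.001, -0.0] angular [0.01, -0.04, -0.01] rows 1.0
d [ 0.6468 -0.2557 -0.1009  0.0453] 2 {'a': np.float64(0.169), 'b': np.float64(0.181), 'c': np.float64(0.275), 'd': np.float64(0.045)}
a [ 0.4156 -0.3355  0.2238  0.0536] 2 {'a': np.float64(0.054), 'b': np.float64(0.158), 'c': np.float64(0.195), 'd': np.float64(0.158)}
c [ 0.6965 -0.03    0.028   0.5094] 2 {'a': np.float64(0.556), 'b': np.float64(0.594), 'c': np.float64(0.509), 'd': np.float64(0.599)}
```

Call:
step_arm(offset=[[-0.002,0,0],[-0.004,0,0],[-0.005,0,0.001],[-0.005,0,0.001],[-0.005,0,0.001],[-0.005,0,0.001],[-0.005,0,0.001],[-0.005,0,0.001],[-0.005,0,-0.02],[-0.005,0,-0.06],[-0.005,0,-0.1]], angular=[[0,0,0],[0,0,0],[0,0,0],[0,0,0],[0,0,0],[0,0,0],[0,0,0],[0,0,0],[0,0,0],[0,0,0],[0,0,0]], hand=[255,255,255,255,100,100,100,100,100,100,100], newtons=70)

```text
time_s: 12.2
eef_pos: [0.6517, -0.0365, 0.1369]
tool_rot: [0.066, -3.136, -0.001]
force: [1.5, -0.6, 1.1]
opening: 0.607
gripper_force: 0.0
```

```bash
python3 -c "
from h import *
go(.5066,.2393,.10,2.97)
q=bot.read_camera('scene'); cv2.imwrite('pics/s3.png',cv2.resize(q['img'][200:350,240:440,::-1],None,fx=4,fy=4,interpolation=2))"
```

```text
offset [0.1332, 0.2816, 0.0376] angular [0.19, -0.2, -77.76] rows 11.0
```

View pics/s3.png

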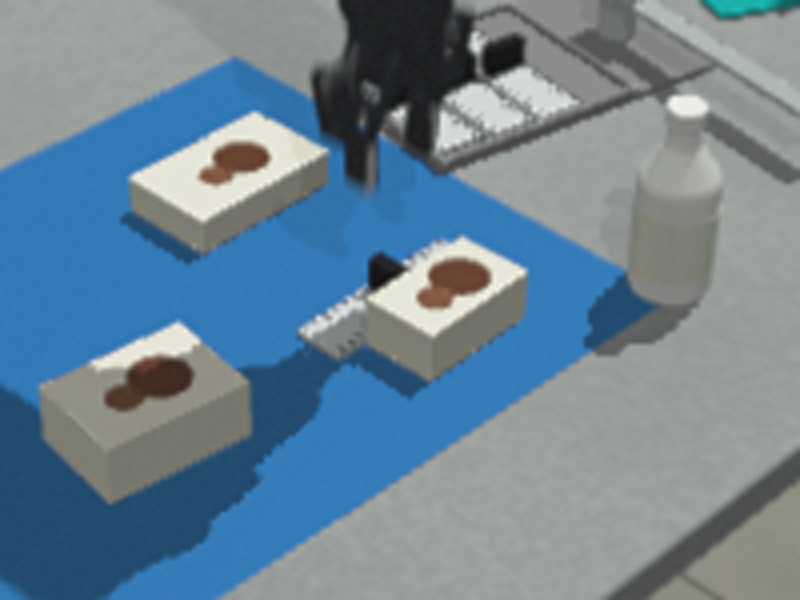

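The bar lies against block c's near side at about (340,320), and the bottle is undisturbed. On to the next bar.

Call:
step_arm(offset=[[0.04,0.03,0],[0.055,0.065,0],[0.065,0.1,0],[0.08,0.135,0],[0.093,0.17,0],[0.107,0.205,0],[0.12,0.24,0],[0.133,0.2816,0],[0.133,0.2816,0],[0.133,0.2816,0],[0.133,0.2816,0],[0.133,0.2816,0],[0.133,0.2816,0.01],[0.133,0.2816,0.02]], angular=[[0,0,-7],[0,0,-14],[0,0,-21],[0,0,-28],[0,0,-35],[0,0,-42],[0,0,-49],[0,0,-56],[0,0,-63],[0,0,-70],[0,0,-77.8],[0,0,-77.8],[0,0,-77.8],[0,0,-77.8]], hand=[100,100,100,100,100,100,100,100,100,100,100,100,100,100], newtons=70)

```text
time_s: 13.42
eef_pos: [0.5092, 0.2393, 0.1178]
tool_rot: [-2.019, 2.404, -0.001]
force: [-0.2, -0.2, -1.5]
opening: 0.609
gripper_force: 0.0
```

```bash
python3 look.py .5066 .2393 .042 2.97; python3 - <<'E'
from tc import *
p=bot.read_camera("top"); rect=lambda x,y,w,dx,dy,z:(tl((x,y,w),[(-dx,-dy,z),(dx,-dy,z),(dx,dy,z),(-dx,dy,z),(-dx,-dy,z)]))
crop(p,310,160,160,120,5,[],"t1.png")
E
```

```text
[0.5091676  0.23933883 0.11776661] [-0.16947626 -0.2483786  -1.53197181] [-0.0057187   0.00381012 -0.03527716] 0.6087243719906233
offset [0.0006, 0.0027, 0.0758] angular [-0.11, 0.08, -0.12] rows 2.0
d [ 0.6468 -0.2559 -0.0994  0.0651] 2 {'a': np.float64(0.167), 'b': np.float64(0.186), 'c': np.float64(0.268), 'd': np.float64(0.065)}
b [ 0.4787 -0.0312  0.0248  0.0745] 2 {'a': np.float64(0.095), 'b': np.float64(0.075), 'c': np.float64(0.274), 'd': np.float64(0.176)}
c [ 0.7041 -0.0346  0.042   0.0702] 2 {'a': np.float64(0.245), 'b': np.float64(0.338), 'c': np.float64(0.07), 'd': np.float64(0.315)}
a [ 0.4157 -0.3363  0.198   0.0514] 2 {'a': np.float64(0.051), 'b': np.float64(0.142), 'c': np.float64(0.208), 'd': np.float64(0.148)}
```

View pics/t1.png

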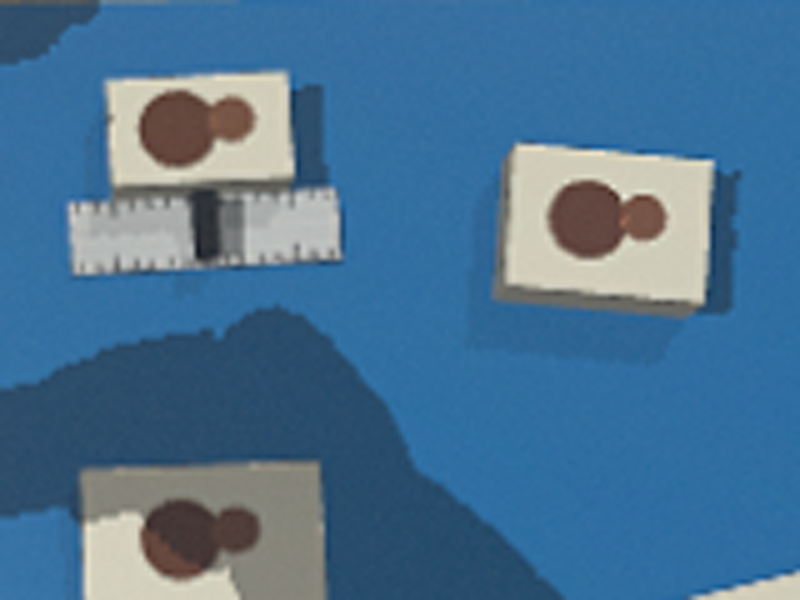

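Block c's bar is flush, parallel and centred within a few mm, at (205,230) in the crop. I'll pick bar 2 for block d.

Call:
step_arm(offset=[[0.0006,0.0027,0.03],[0.0006,0.0027,0.055],[0.0006,0.0027,0.07],[0.0006,0.0027,0.0758],[0.0006,0.0027,0.0758],[0.0006,0.0027,0.0758],[0.0006,0.0027,0.0758],[0.0006,0.0027,0.0758],[0.0006,0.0027,0.0758],[0.0006,0.0027,0.0758],[0.0006,0.0027,0.04],[0.0006,0.0027,0],[0.0006,0.0027,-0.03]], angular=[[0,0,0],[0,0,0],[0,0,0],[0,0,0],[0,0,0],[0,0,0],[0,0,0],[0,0,0],[0,0,0],[0,0,0],[0,0,0],[0,0,0],[0,0,0]], hand=[100,100,100,100,255,255,255,255,255,255,255,255,255], newtons=70)

```text
time_s: 14.75
eef_pos: [0.5056, 0.2391, 0.1498]
tool_rot: [-2.024, 2.402, -0.0]
force: [0.9, 0.4, -0.4]
opening: 0.146
gripper_force: 71.0
```

```bash
python3 -c "
from h import *
print(bot.get_state()['ft_torque']);go(.5771,-.2487,.15,np.pi/2-.1)"
```

```text
[ 0.0275743  -0.09863545  0.00700383]
offset [0.4686, -0.1534, -0.0002] angular [-0.0, 0.03, 85.95] rows 13.0
```

Call:
step_arm(offset=[[0.036,-0.012,0],[0.072,-0.024,0],[0.108,-0.036,0],[0.144,-0.048,0],[0.18,-0.06,0],[0.216,-0.072,0],[0.252,-0.084,0],[0.288,-0.096,0],[0.324,-0.108,0],[0.36,-0.12,0],[0.396,-0.132,0],[0.432,-0.142,0],[0.4686,-0.1534,0],[0.4686,-0.1534,0],[0.4686,-0.1534,0],[0.4686,-0.1534,0]], angular=[[0,0,7],[0,0,14],[0,0,21],[0,0,28],[0,0,35],[0,0,42],[0,0,49],[0,0,56],[0,0,63],[0,0,70],[0,0,77],[0,0,84],[0,0,86],[0,0,86],[0,0,86],[0,0,86]], hand=[255,255,255,255,255,255,255,255,255,255,255,255,255,255,255,255], newtons=70)

```text
time_s: 16.08
eef_pos: [0.5765, -0.2486, 0.1472]
tool_rot: [-0.159, -3.136, -0.002]
force: [0.0, -0.4, -1.7]
opening: 0.145
gripper_force: 70.9
```

```bash
python3 look.py .5771 -.2487 .0375 1.4708
```

```text
[ 0.57650354 -0.24860207  0.14715493] [ 0.01290084 -0.41450632 -1.73151987] [ 0.02778439 -0.02720676  0.05105177] 0.14499089031312884
offset [-0.0008, -0.0001, 0.1097] angular [0.06, -0.08, -0.08] rows 3.0
c [ 0.7038 -0.0333  0.0455  0.0784] 2 {'a': np.float64(0.253), 'b': np.float64(0.344), 'c': np.float64(0.078), 'd': np.float64(0.32)}
d [ 0.6475 -0.2524 -0.1089  0.2889] 2 {'a': np.float64(0.352), 'b': np.float64(0.402), 'c': np.float64(0.306), 'd': np.float64(0.289)}
b [ 0.4778 -0.0321  0.0177  0.1255] 2 {'a': np.float64(0.151), 'b': np.float64(0.126), 'c': np.float64(0.267), 'd': np.float64(0.209)}
b [ 0.5882 -0.5353  0.3658  0.0997] 1 {'a': np.float64(0.234), 'b': np.float64(0.1), 'c': np.float64(0.405), 'd': np.float64(0.167)}
```

Call:
step_arm(offset=[[0,0,0.03],[0,0,0.06],[0,0,0.085],[0,0,0.1],[0,0,0.11],[0,0,0.11],[-0.003,0,0.11],[-0.006,0,0.11],[-0.009,0,0.11],[-0.012,0,0.11],[-0.014,0,0.11],[-0.016,0,0.11],[-0.018,0,0.11],[-0.019,0,0.11]], angular=[[0,0,0],[0,0,0],[0,0,0],[0,0,0],[0,0,0],[0,0,0],[0,0,0],[0,0,0],[0,0,0],[0,0,0],[0,0,0],[0,0,0],[0,0,0],[0,0,0]], hand=[255,255,255,255,255,255,255,255,255,255,255,255,255,255], newtons=70)

```text
time_s: 17.45
eef_pos: [0.5946, -0.2505, 0.0376]
tool_rot: [-0.159, -3.134, -0.0]
force: [-6.1, 1.3, 2.9]
opening: 0.143
gripper_force: 72.7
```

Call:
step_arm(offset=[[-0.002,0,0],[-0.003,0,0],[-0.003,0,0.001],[-0.003,0,0.001],[-0.003,0,0.001],[-0.003,0,0.001],[-0.003,0,0.001],[-0.003,0,0.001],[-0.003,0,-0.02],[-0.003,0,-0.06],[-0.003,0,-0.1]], angular=[[0,0,0],[0,0,0],[0,0,0],[0,0,0],[0,0,0],[0,0,0],[0,0,0],[0,0,0],[0,0,0],[0,0,0],[0,0,0]], hand=[255,255,255,255,100,100,100,100,100,100,100], newtons=70)

```text
time_s: 18.37
eef_pos: [0.5977, -0.2504, 0.1366]
tool_rot: [-0.158, -3.133, -0.003]
force: [0.4, -0.0, 1.5]
opening: 0.607
gripper_force: 0.0
```

```bash
python3 -c "
from h import *
go(.4983,.1920,.12,2.97)"
```

```text
offset [0.1434, 0.4301, 0.018] angular [0.28, -0.15, -85.94] rows 13.0
```

Call:
step_arm(offset=[[0.011,0.033,0],[0.022,0.066,0],[0.033,0.099,0],[0.044,0.132,0],[0.055,0.165,0],[0.066,0.198,0],[0.077,0.231,0],[0.088,0.264,0],[0.099,0.297,0],[0.11,0.33,0],[0.121,0.363,0],[0.132,0.396,0],[0.1434,0.43,0.01],[0.1434,0.43,0.018],[0.1434,0.43,0.018]], angular=[[0,0,-7],[0,0,-14],[0,0,-21],[0,0,-28],[0,0,-35],[0,0,-42],[0,0,-49],[0,0,-56],[0,0,-63],[0,0,-70],[0,0,-77],[0,0,-84],[0,0,-86],[0,0,-86],[0,0,-86]], hand=[100,100,100,100,100,100,100,100,100,100,100,100,100,100,100], newtons=70)

```text
time_s: 19.62
eef_pos: [0.4983, 0.1929, 0.1183]
tool_rot: [2.027, -2.397, -0.001]
force: [-0.1, -0.2, -0.7]
opening: 0.601
gripper_force: 0.0
```

```bash
python3 look.py .4983 .1920 .042 2.97; python3 - <<'E'
from tc import *
p=bot.read_camera("top"); crop(p,320,165,200,150,4,[],"t2.png")
E
```

```text
[0.49831778 0.19285797 0.11831329] [-0.08189169 -0.23460448 -0.6841606 ] [ 0.00312922  0.01574843 -0.04891402] 0.6014710816928542
offset [0.0007, -0.0003, 0.0763] angular [0.11, -0.08, 0.27] rows 2.0
d [ 0.6573 -0.2565 -0.1116  0.0507] 2 {'a': np.float64(0.164), 'b': np.float64(0.167), 'c': np.float64(0.283), 'd': np.float64(0.051)}
a [ 0.4145 -0.3352  0.2183  0.0602] 2 {'a': np.float64(0.06), 'b': np.float64(0.166), 'c': np.float64(0.195), 'd': np.float64(0.173)}
b [ 0.4784 -0.0328  0.0381  0.0731] 2 {'a': np.float64(0.123), 'b': np.float64(0.073), 'c': np.float64(0.292), 'd': np.float64(0.172)}
c [ 0.7041 -0.0346  0.0439  0.0866] 2 {'a': np.float64(0.264), 'b': np.float64(0.356), 'c': np.float64(0.087), 'd': np.float64(0.333)}
```

View pics/t2.png

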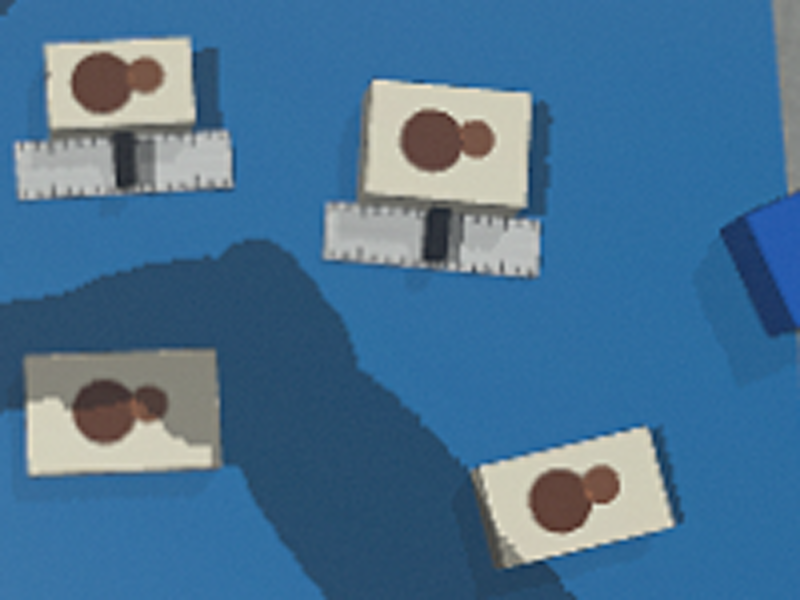

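Bars on blocks c and d are both flush, at (125,160) and (435,235) in the crop. I'll pick bar 3 for block a.

Call:
step_arm(offset=[[0.0007,0,0.03],[0.0007,0,0.055],[0.0007,0,0.07],[0.0007,0,0.0763],[0.0007,0,0.0763],[0.0007,0,0.0763],[0.0007,0,0.0763],[0.0007,0,0.0763],[0.0007,0,0.0763],[0.0007,0,0.0763],[0.0007,0,0.04],[0.0007,0,0],[0.0007,0,-0.03]], angular=[[0,0,0],[0,0,0],[0,0,0],[0,0,0],[0,0,0],[0,0,0],[0,0,0],[0,0,0],[0,0,0],[0,0,0],[0,0,0],[0,0,0],[0,0,0]], hand=[100,100,100,100,255,255,255,255,255,255,255,255,255], newtons=70)

```text
time_s: 20.95
eef_pos: [0.4996, 0.1907, 0.1519]
tool_rot: [-2.024, 2.402, -0.0]
force: [0.8, 1.2, -0.1]
opening: 0.143
gripper_force: 70.8
```

```bash
python3 -c "
from h import *
go(.3514,-.3496,.15,1.782)"
```

```text
offset [0.5577, 0.0543, 0.0016] angular [-0.01, 0.04, 68.13] rows 14.0
```

Call:
step_arm(offset=[[0.037,0.0036,0],[0.074,0.007,0],[0.111,0.011,0],[0.148,0.0145,0],[0.185,0.018,0],[0.222,0.0217,0],[0.259,0.025,0],[0.296,0.029,0],[0.333,0.0325,0],[0.37,0.036,0],[0.407,0.04,0],[0.444,0.043,0],[0.481,0.047,0],[0.52,0.0505,0],[0.5577,0.0543,0],[0.5577,0.0543,0],[0.5577,0.0543,0],[0.5577,0.0543,0]], angular=[[0,0,5],[0,0,10],[0,0,15],[0,0,20],[0,0,25],[0,0,30],[0,0,35],[0,0,40],[0,0,45],[0,0,50],[0,0,55],[0,0,60],[0,0,65],[0,0,68],[0,0,68.1],[0,0,68.1],[0,0,68.1],[0,0,68.1]], hand=[255,255,255,255,255,255,255,255,255,255,255,255,255,255,255,255,255,255], newtons=70)

```text
time_s: 22.45
eef_pos: [0.3509, -0.3493, 0.1495]
tool_rot: [0.331, -3.124, -0.002]
force: [0.5, 0.6, -1.2]
opening: 0.142
gripper_force: 70.8
```

```bash
python3 look.py .3514 -.3496 .0375 1.782
```

```text
[ 0.35085875 -0.34932645  0.14945035] [ 0.45538094  0.58875388 -1.23741526] [ 0.01051867  0.00418417 -0.05916971] 0.14150011380467215
offset [-0.0005, -0.0005, 0.1119] angular [0.08, -0.01, -0.02] rows 3.0
b [ 0.4778 -0.0323  0.0237  0.0597] 2 {'a': np.float64(0.113), 'b': np.float64(0.06), 'c': np.float64(0.294), 'd': np.float64(0.174)}
a [ 0.4152 -0.3361  0.2276  0.0513] 2 {'a': np.float64(0.051), 'b': np.float64(0.151), 'c': np.float64(0.208), 'd': np.float64(0.162)}
c [ 0.704  -0.0352  0.029   0.0662] 2 {'a': np.float64(0.234), 'b': np.float64(0.329), 'c': np.float64(0.066), 'd': np.float64(0.304)}
d [ 0.6575 -0.2572 -0.0761  0.081 ] 2 {'a': np.float64(0.145), 'b': np.float64(0.179), 'c': np.float64(0.244), 'd': np.float64(0.081)}
```

Call:
step_arm(offset=[[0,0,0.03],[0,0,0.06],[0,0,0.085],[0,0,0.1],[0,0,0.112],[0,0,0.112],[-0.003,0,0.112],[-0.006,0,0.112],[-0.009,0,0.112],[-0.012,0,0.112],[-0.014,0,0.112],[-0.016,0,0.112],[-0.018,0,0.112],[-0.02,0,0.112]], angular=[[0,0,0],[0,0,0],[0,0,0],[0,0,0],[0,0,0],[0,0,0],[0,0,0],[0,0,0],[0,0,0],[0,0,0],[0,0,0],[0,0,0],[0,0,0],[0,0,0]], hand=[255,255,255,255,255,255,255,255,255,255,255,255,255,255], newtons=70)

```text
time_s: 23.82
eef_pos: [0.3707, -0.3456, 0.0377]
tool_rot: [0.331, -3.124, -0.0]
force: [-4.7, 0.3, 0.8]
opening: 0.141
gripper_force: 76.6
```

Call:
step_arm(offset=[[-0.002,0,0],[-0.003,0,0],[-0.003,0,0.001],[-0.003,0,0.001],[-0.003,0,0.001],[-0.003,0,0.001],[-0.003,0,0.001],[-0.003,0,0.001],[-0.003,0,-0.02],[-0.003,0,-0.06],[-0.003,0,-0.1]], angular=[[0,0,0],[0,0,0],[0,0,0],[0,0,0],[0,0,0],[0,0,0],[0,0,0],[0,0,0],[0,0,0],[0,0,0],[0,0,0]], hand=[255,255,255,255,100,100,100,100,100,100,100], newtons=70)

```text
time_s: 24.73
eef_pos: [0.3728, -0.3437, 0.1373]
tool_rot: [0.331, -3.121, -0.006]
force: [0.3, 0.1, 0.2]
opening: 0.608
gripper_force: 0.0
```

```bash
python3 -c "
from h import *
go(.4901,.1447,.12,2.97)"
```

```text
offset [-0.2174, 0.4528, 0.0186] angular [0.28, 0.02, -68.04] rows 13.0
```

Call:
step_arm(offset=[[-0.017,0.035,0],[-0.034,0.07,0],[-0.05,0.105,0],[-0.067,0.14,0],[-0.084,0.175,0],[-0.1,0.21,0],[-0.117,0.244,0],[-0.134,0.279,0],[-0.15,0.314,0],[-0.167,0.349,0],[-0.184,0.384,0],[-0.2,0.418,0],[-0.2174,0.4528,0.01],[-0.2174,0.4528,0.018],[-0.2174,0.4528,0.018]], angular=[[0,0,-5],[0,0,-10],[0,0,-15],[0,0,-20],[0,0,-25],[0,0,-30],[0,0,-36],[0,0,-42],[0,0,-48],[0,0,-54],[0,0,-60],[0,0,-66],[0,0,-68],[0,0,-68],[0,0,-68]], hand=[100,100,100,100,100,100,100,100,100,100,100,100,100,100,100], newtons=70)

```text
time_s: 25.98
eef_pos: [0.4904, 0.1452, 0.118]
tool_rot: [2.025, -2.399, -0.002]
force: [0.5, -0.8, -0.6]
opening: 0.607
gripper_force: 0.0
```

```bash
python3 look.py .4901 .1447 .042 2.97
```

```text
[0.49039509 0.14522365 0.1180062 ] [ 0.45762447 -0.77652732 -0.56612808] [ 0.01880626  0.00246364 -0.04640146] 0.6070936353765117
offset [0.0005, 0.0, 0.076] angular [0.14, -0.06, 0.18] rows 2.0
c [ 0.7043 -0.0344  0.0273  0.0967] 2 {'a': np.float64(0.265), 'b': np.float64(0.356), 'c': np.float64(0.097), 'd': np.float64(0.338)}
d [ 0.6575 -0.2571 -0.1131  0.0435] 2 {'a': np.float64(0.167), 'b': np.float64(0.161), 'c': np.float64(0.295), 'd': np.float64(0.043)}
b [ 0.4779 -0.0312  0.0188  0.0644] 2 {'a': np.float64(0.113), 'b': np.float64(0.064), 'c': np.float64(0.295), 'd': np.float64(0.168)}
a [ 0.4325 -0.3353  0.2161  0.0616] 1 {'a': np.float64(0.062), 'b': np.float64(0.141), 'c': np.float64(0.279), 'd': np.float64(0.129)}
```

Call:
step_arm(offset=[[0,0,0.03],[0,0,0.055],[0,0,0.07],[0,0,0.076],[0,0,0.076],[0,0,0.076],[0,0,0.076],[0,0,0.076],[0,0,0.076],[0,0,0.076],[0,0,0.04],[0,0,0],[0,0,-0.03]], angular=[[0,0,0],[0,0,0],[0,0,0],[0,0,0],[0,0,0],[0,0,0],[0,0,0],[0,0,0],[0,0,0],[0,0,0],[0,0,0],[0,0,0],[0,0,0]], hand=[100,100,100,100,255,255,255,255,255,255,255,255,255], newtons=70)

```text
time_s: 27.27
eef_pos: [0.4916, 0.1436, 0.1522]
tool_rot: [-2.021, 2.403, -0.001]
force: [1.5, 0.9, -1.2]
opening: 0.143
gripper_force: 70.4
```

```bash
python3 -c "
from h import *
go(.408,-.0338,.15,1.596)"
```

```text
offset [0.1891, 0.052, 0.002] angular [-0.03, 0.08, 78.68] rows 11.0
```

Call:
step_arm(offset=[[0.015,0.004,0],[0.03,0.008,0],[0.045,0.012,0],[0.06,0.016,0],[0.075,0.021,0],[0.09,0.025,0],[0.105,0.029,0],[0.12,0.033,0],[0.135,0.037,0],[0.15,0.041,0],[0.165,0.045,0],[0.1891,0.052,0],[0.1891,0.052,0],[0.1891,0.052,0],[0.1891,0.052,0]], angular=[[0,0,7],[0,0,14],[0,0,21],[0,0,28],[0,0,35],[0,0,42],[0,0,49],[0,0,56],[0,0,63],[0,0,70],[0,0,77],[0,0,78.7],[0,0,78.7],[0,0,78.7],[0,0,78.7]], hand=[255,255,255,255,255,255,255,255,255,255,255,255,255,255,255], newtons=70)

```text
time_s: 28.52
eef_pos: [0.408, -0.0338, 0.1501]
tool_rot: [-0.039, 3.14, 0.001]
force: [0.4, 0.8, -1.5]
opening: 0.145
gripper_force: 70.5
```

```bash
python3 look.py .408 -.0338 .0375 1.596
```

```text
[ 0.40804533 -0.03380569  0.15009402] [ 0.38320009  0.80380937 -1.45521961] [ 0.01694416  0.047609   -0.01560141] 0.1447478222567575
offset [0.0002, -0.0, 0.1126] angular [0.02, 0.07, -0.02] rows 3.0
a [ 0.4564 -0.3474  0.2059  0.0421] 2 {'a': np.float64(0.042), 'b': np.float64(0.133), 'c': np.float64(0.212), 'd': np.float64(0.149)}
c [ 0.7039 -0.0331  0.0639  0.0738] 2 {'a': np.float64(0.241), 'b': np.float64(0.336), 'c': np.float64(0.074), 'd': np.float64(0.31)}
d [ 0.6573 -0.2569 -0.1045  0.0429] 2 {'a': np.float64(0.16), 'b': np.float64(0.174), 'c': np.float64(0.277), 'd': np.float64(0.043)}
b [ 0.4776 -0.0279  0.0204  0.3887] 2 {'a': np.float64(0.404), 'b': np.float64(0.389), 'c': np.float64(0.488), 'd': np.float64(0.476)}
```

Block a has been knocked aside, from (0.43,-0.335) to (0.456,-0.347). I'll finish b first, then re-seat a's bar.

Call:
step_arm(offset=[[0,0,0.03],[0,0,0.06],[0,0,0.085],[0,0,0.1],[0,0,0.1125],[0,0,0.1125],[-0.003,0,0.1125],[-0.006,0,0.1125],[-0.009,0,0.1125],[-0.012,0,0.1125],[-0.014,0,0.1125],[-0.016,0,0.1125],[-0.018,0,0.1125],[-0.02,0,0.1125]], angular=[[0,0,0],[0,0,0],[0,0,0],[0,0,0],[0,0,0],[0,0,0],[0,0,0],[0,0,0],[0,0,0],[0,0,0],[0,0,0],[0,0,0],[0,0,0],[0,0,0]], hand=[255,255,255,255,255,255,255,255,255,255,255,255,255,255], newtons=70)

```text
time_s: 29.88
eef_pos: [0.4257, -0.0334, 0.0368]
tool_rot: [0.038, -3.137, 0.0]
force: [-6.0, -0.1, 1.5]
opening: 0.145
gripper_force: 78.9
```

Call:
step_arm(offset=[[-0.002,0,0],[-0.003,0,0],[-0.003,0,0.001],[-0.003,0,0.001],[-0.003,0,0.001],[-0.003,0,0.001],[-0.003,0,0.001],[-0.003,0,0.001],[-0.003,0,-0.02],[-0.003,0,-0.06],[-0.003,0,-0.1]], angular=[[0,0,0],[0,0,0],[0,0,0],[0,0,0],[0,0,0],[0,0,0],[0,0,0],[0,0,0],[0,0,0],[0,0,0],[0,0,0]], hand=[255,255,255,255,100,100,100,100,100,100,100], newtons=70)

```text
time_s: 30.8
eef_pos: [0.4293, -0.0333, 0.1373]
tool_rot: [0.039, -3.138, -0.001]
force: [1.3, 0.4, 0.5]
opening: 0.611
gripper_force: 0.0
```

```bash
python3 - <<'E'
from tc import *
p=bot.read_camera("top"); q=bot.read_camera("scene")
blocks(p,q)
for d in bot.place_of("bar_a",p): print(round(d["score"],2),np.round(back(p,d["centre"],.0)[0],4))
crop(p,320,165,200,150,4,[],"t3.png"); go(.3728,-.3437,.13,1.782)
E
```

```text
a [ 0.4559 -0.3464  0.2116  0.0537] 2 {'a': np.float64(0.054), 'b': np.float64(0.156), 'c': np.float64(0.196), 'd': np.float64(0.157)}
a [ 0.4929 -0.0292  0.0009  0.3498] 2 {'a': np.float64(0.35), 'b': np.float64(0.351), 'c': np.float64(0.444), 'd': np.float64(0.446)}
c [ 0.704  -0.0344  0.0392  0.0672] 2 {'a': np.float64(0.23), 'b': np.float64(0.326), 'c': np.float64(0.067), 'd': np.float64(0.306)}
d [ 0.658  -0.2572 -0.1082  0.0606] 2 {'a': np.float64(0.155), 'b': np.float64(0.186), 'c': np.float64(0.258), 'd': np.float64(0.061)}
0.72 [ 0.6469 -0.0342  0.    ]
0.67 [0.2919 0.3465 0.    ]
0.66 [ 0.5881 -0.2527  0.    ]
0.58 [0.597  0.5227 0.    ]
0.55 [0.3892 0.5489 0.    ]
offset [0.0656, -0.3087, 0.0073] angular [-0.01, 0.06, -10.69] rows 8.0
```

View pics/t3.png

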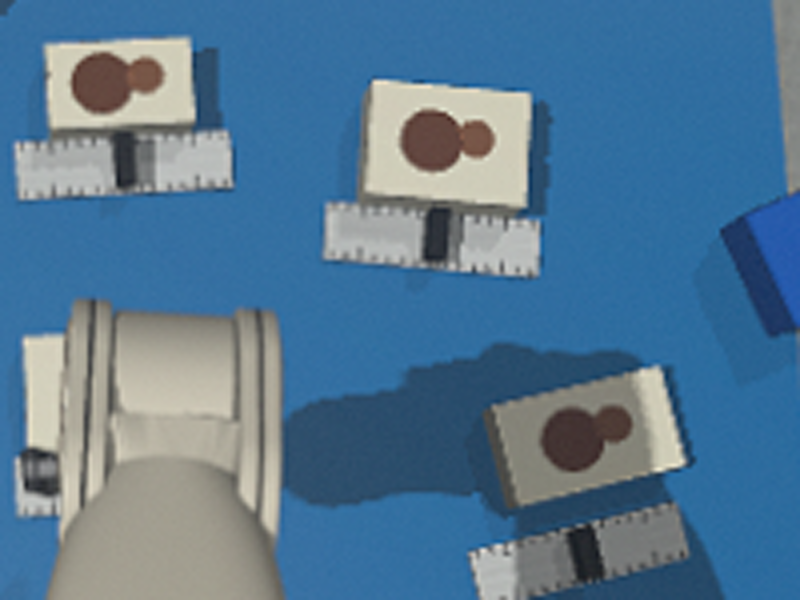

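Block a has moved about 25 mm clear of its bar (block at (590,430), bar at (585,555) in the crop), while c and d are still fine. I'll re-grip that bar and re-seat it.

Call:
step_arm(offset=[[0.008,-0.04,0],[0.016,-0.08,0],[0.025,-0.12,0],[0.034,-0.16,0],[0.042,-0.2,0],[0.051,-0.24,0],[0.06,-0.28,0],[0.0656,-0.3087,0.007],[0.0656,-0.3087,0.007],[0.0656,-0.3087,0.007],[0.0656,-0.3087,0.007]], angular=[[0,0,-2],[0,0,-4],[0,0,-6],[0,0,-8],[0,0,-10],[0,0,-10.7],[0,0,-10.7],[0,0,-10.7],[0,0,-10.7],[0,0,-10.7],[0,0,-10.7]], hand=[100,100,100,100,100,100,100,100,100,100,100], newtons=70)

```text
time_s: 31.97
eef_pos: [0.3716, -0.3424, 0.1285]
tool_rot: [0.331, -3.122, -0.006]
force: [1.0, -0.3, 0.2]
opening: 0.605
gripper_force: 0.0
```

```bash
python3 look.py .3728 -.3437 .0365 1.782
```

```text
[ 0.37158476 -0.34241951  0.12849556] [ 0.96861819 -0.33653709  0.16098629] [-0.00894936  0.01042495  0.0002521 ] 0.6051073509556036
offset [-0.0011, -0.0019, 0.092] angular [0.22, -0.12, -0.01] rows 3.0
a [ 0.4561 -0.3464  0.2092  0.0582] 2 {'a': np.float64(0.058), 'b': np.float64(0.165), 'c': np.float64(0.188), 'd': np.float64(0.167)}
b [ 0.4916 -0.03    0.0204  0.0557] 2 {'a': np.float64(0.104), 'b': np.float64(0.056), 'c': np.float64(0.29), 'd': np.float64(0.167)}
d [ 0.6579 -0.2575 -0.1038  0.0481] 2 {'a': np.float64(0.161), 'b': np.float64(0.178), 'c': np.float64(0.272), 'd': np.float64(0.048)}
```

Call:
step_arm(offset=[[-0.001,-0.002,0.035],[-0.001,-0.002,0.065],[-0.001,-0.002,0.085],[-0.001,-0.002,0.0915],[-0.001,-0.002,0.0915],[-0.001,-0.002,0.0915],[-0.001,-0.002,0.0915],[-0.001,-0.002,0.0915],[-0.001,-0.002,0.0915],[-0.001,-0.002,0.0915],[-0.001,-0.002,0.085],[-0.001,-0.01,0.085],[-0.007,-0.018,0.085],[-0.012,-0.022,0.085],[-0.012,-0.022,0.088],[-0.012,-0.022,0.0905],[-0.012,-0.022,0.0905]], angular=[[0,0,0],[0,0,0],[0,0,0],[0,0,0],[0,0,0],[0,0,0],[0,0,0],[0,0,0],[0,0,0],[0,0,0],[0,0,0],[0,0,0],[0,0,0],[0,0,0],[0,0,0],[0,0,0],[0,0,0]], hand=[100,100,100,100,255,255,255,255,255,255,255,255,255,255,255,255,255], newtons=70)

```text
time_s: 33.58
eef_pos: [0.3897, -0.3635, 0.0407]
tool_rot: [-0.331, 3.123, -0.003]
force: [0.0, -0.4, 4.1]
opening: 0.143
gripper_force: 71.3
```

```bash
python3 look.py .4022 -.358 .0375 1.782
```

```text
[ 0.38970771 -0.36348901  0.04069259] [ 0.03834424 -0.39386955  4.13061302] [-0.05191287 -0.02892458 -0.01345915] 0.14302514940872088
offset [-0.0134, 0.0028, 0.0032] angular [-0.12, 0.07, 0.01] rows 1.0
a [ 0.4562 -0.3473  0.2227  0.071 ] 2 {'a': np.float64(0.071), 'b': np.float64(0.182), 'c': np.float64(0.175), 'd': np.float64(0.173)}
b [ 0.4912 -0.0308  0.0152  0.0596] 2 {'a': np.float64(0.1), 'b': np.float64(0.06), 'c': np.float64(0.28), 'd': np.float64(0.171)}
d [ 0.6576 -0.2577 -0.0915  0.0395] 2 {'a': np.float64(0.168), 'b': np.float64(0.178), 'c': np.float64(0.277), 'd': np.float64(0.04)}
c [ 0.7047 -0.0326  0.0482  0.0694] 2 {'a': np.float64(0.218), 'b': np.float64(0.314), 'c': np.float64(0.069), 'd': np.float64(0.295)}
```

Call:
step_arm(offset=[[-0.003,0.003,0],[-0.006,0.003,0],[-0.009,0.003,0],[-0.012,0.003,0],[-0.014,0.003,0],[-0.016,0.003,0],[-0.018,0.003,0],[-0.02,0.003,0],[-0.021,0.003,0],[-0.021,0.003,0]], angular=[[0,0,0],[0,0,0],[0,0,0],[0,0,0],[0,0,0],[0,0,0],[0,0,0],[0,0,0],[0,0,0],[0,0,0]], hand=[255,255,255,255,255,255,255,255,255,255], newtons=70)

```text
time_s: 34.62
eef_pos: [0.406, -0.3563, 0.0408]
tool_rot: [0.328, -3.118, 0.004]
force: [-9.9, -1.6, 12.3]
opening: 0.143
gripper_force: 72.3
```

Call:
step_arm(offset=[[-0.002,0,-0.001],[-0.004,0,-0.001],[-0.004,0,-0.001],[-0.004,0,-0.001],[-0.004,0,-0.001],[-0.004,0,-0.001],[-0.004,0,-0.001],[-0.004,0,-0.001],[-0.004,0,-0.02],[-0.004,0,-0.06],[-0.004,0,-0.1]], angular=[[0,0,0],[0,0,0],[0,0,0],[0,0,0],[0,0,0],[0,0,0],[0,0,0],[0,0,0],[0,0,0],[0,0,0],[0,0,0]], hand=[255,255,255,255,100,100,100,100,100,100,100], newtons=70)

```text
time_s: 35.53
eef_pos: [0.4117, -0.353, 0.1388]
tool_rot: [0.332, -3.121, -0.007]
force: [0.8, -1.7, 0.2]
opening: 0.606
gripper_force: 0.0
```

```bash
python3 -c "
from h import *
go(.5282,.3621,.16,1.398); print(bot.get_state()['joints'])"
```

```text
offset [-0.2642, 0.6747, -0.0188] angular [0.23, -0.22, 22.04] rows 18.0
[-7.09088284e-01  4.05024015e-01 -7.98457146e-02  1.09141418e+00
  4.10611708e-04 -9.20941771e-01]
```

Call:
step_arm(offset=[[-0.014,0.035,-0.019],[-0.027,0.07,-0.019],[-0.041,0.105,-0.019],[-0.055,0.14,-0.019],[-0.069,0.175,-0.019],[-0.082,0.21,-0.019],[-0.096,0.245,-0.019],[-0.11,0.28,-0.019],[-0.123,0.315,-0.019],[-0.137,0.35,-0.019],[-0.151,0.385,-0.019],[-0.164,0.42,-0.019],[-0.178,0.455,-0.019],[-0.192,0.49,-0.019],[-0.206,0.525,-0.019],[-0.219,0.56,-0.019],[-0.233,0.595,-0.019],[-0.25,0.635,-0.019],[-0.2642,0.6747,-0.019],[-0.2642,0.6747,-0.019]], angular=[[0,0,1],[0,0,2],[0,0,3],[0,0,4],[0,0,5],[0,0,6],[0,0,7],[0,0,8],[0,0,9],[0,0,10],[0,0,11],[0,0,12],[0,0,14],[0,0,16],[0,0,18],[0,0,20],[0,0,22],[0,0,22],[0,0,22],[0,0,22]], hand=[100,100,100,100,100,100,100,100,100,100,100,100,100,100,100,100,100,100,100,100], newtons=110)

```text
time_s: 37.2
eef_pos: [0.5294, 0.3682, 0.1575]
tool_rot: [0.26, 3.13, 0.006]
force: [-0.0, 0.5, 0.1]
opening: 0.609
gripper_force: 0.0
```

```bash
python3 look.py .5282 .3621 .080 1.398; python3 - <<'E'
from tc import *
p=bot.read_camera("top"); q=bot.read_camera("scene"); crop(p,310,165,200,150,4,[],"t4.png"); 
T=(.505,.229,-.172)
crop(q,300,160,160,120,5,[],"s4.png")
E
```

```text
[0.52936409 0.36818914 0.15745877] [-0.01314692  0.48273964  0.11324467] [-0.00809902  0.01636627 -0.01082851] 0.6092997813427605
offset [0.0001, -0.0065, 0.0774] angular [0.24, 0.0, 0.42] rows 2.0
a [ 0.4676 -0.3434  0.2039  0.0603] 2 {'a': np.float64(0.06), 'b': np.float64(0.147), 'c': np.float64(0.211), 'd': np.float64(0.164)}
d [ 0.6569 -0.258  -0.09    0.0518] 2 {'a': np.float64(0.164), 'b': np.float64(0.173), 'c': np.float64(0.278), 'd': np.float64(0.052)}
c [ 0.7046 -0.0328  0.0288  0.0583] 2 {'a': np.float64(0.22), 'b': np.float64(0.317), 'c': np.float64(0.058), 'd': np.float64(0.296)}
b [ 0.4909 -0.0316  0.0294  0.0613] 2 {'a': np.float64(0.131), 'b': np.float64(0.061), 'c': np.float64(0.312), 'd': np.float64(0.168)}
b [ 0.4872 -0.0271  0.0457  0.5107] 2 {'a': np.float64(0.57), 'b': np.float64(0.511), 'c': np.float64(0.617), 'd': np.float64(0.57)}
```

View pics/t4.png

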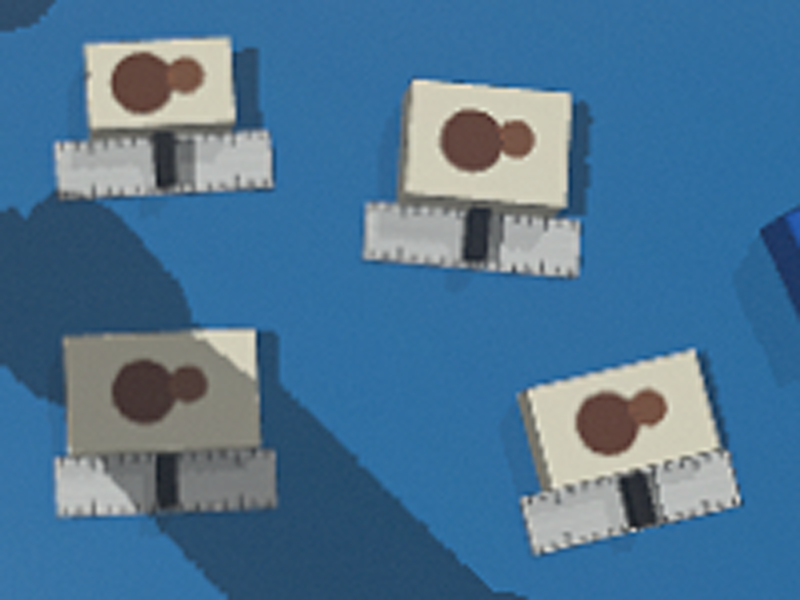

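View pics/s4.png

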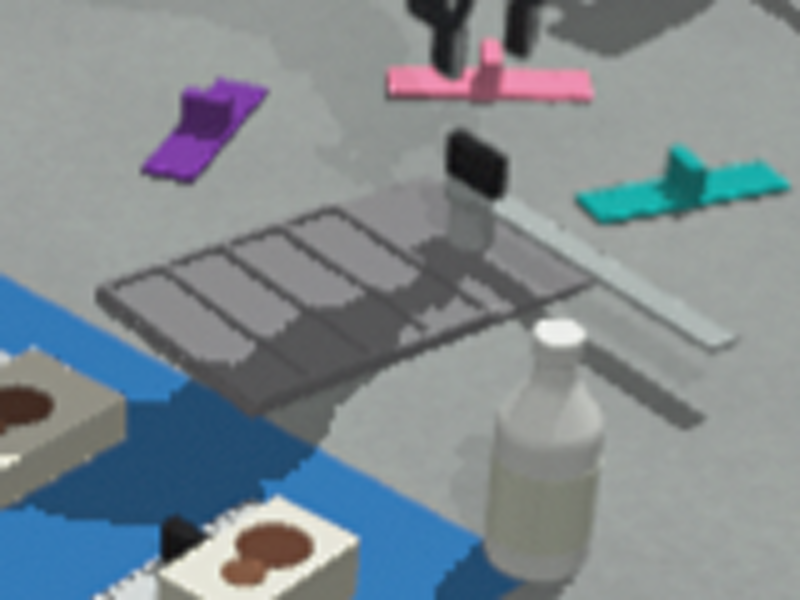

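All four bars are flush, parallel and centred: c at (163,160), d at (477,235), b at (167,482) and a at (638,500). The tray is empty, the keeper is open and the bottle and box are unmoved, so I'll close the keeper.

Call:
step_arm(offset=[[0,-0.0065,0.02],[0,-0.0065,0.04],[0,-0.0065,0.06],[0,-0.0065,0.0765],[0,-0.0065,0.0765],[0,-0.0065,0.0765],[0,-0.0065,0.0765],[0,-0.0065,0.0765],[0,-0.0065,0.0765],[0,-0.0065,0.0765],[0,-0.0065,0.0765],[0,-0.0065,0.0765]], angular=[[0,0,0.4],[0,0,0.4],[0,0,0.4],[0,0,0.4],[0,0,0.4],[0,0,0.4],[0,0,0.4],[0,0,0.4],[0,0,0.4],[0,0,0.4],[0,0,0.4],[0,0,0.4]], hand=[100,100,100,100,100,255,255,255,255,255,255,255], newtons=110)

```text
time_s: 38.5
eef_pos: [0.5306, 0.3614, 0.0849]
tool_rot: [0.276, 3.125, 0.023]
force: [3.7, 17.9, -8.0]
opening: 0.135
gripper_force: 107.8
```

Call:
step_arm(offset=[[0,0.003,0.001],[0,0.005,0.001],[0,0.005,0.001],[0,0.005,0.001],[0,0.005,0.001],[0,0.005,0.001],[0,0.005,0.001],[0,0.005,0.001],[0,0.005,0.001],[0,0.005,0.001],[0,0.005,0.001],[0,0.005,0.001],[0,0.005,0.001],[0,0.005,0.001]], angular=[[0,0,0],[0,0,6],[0,0,12],[0,0,18],[0,0,24],[0,0,30],[0,0,36],[0,0,42],[0,0,48],[0,0,54],[0,0,60],[0,0,66],[0,0,70],[0,0,70]], hand=[255,255,255,255,255,255,255,255,255,255,255,255,255,255], newtons=110)

```text
time_s: 39.67
eef_pos: [0.5287, 0.3598, 0.0847]
tool_rot: [-2.027, -2.399, -0.003]
force: [-5.5, -0.4, 7.6]
opening: 0.134
gripper_force: 110.1
```

```bash
python3 -c "
from h import *
s=bot.get_state();print(s['joints'],s['ft_torque'],s['eef_pos']);r=R.from_rotvec(s['tool_rot']).apply([0,1,0]);print(np.arctan2(r[1],r[0])+.172)"
```

```text
[5.96790114e-01 6.26261208e-01 1.40194902e-01 1.08311828e+00
 1.78508304e-03 1.99985715e+00] [-0.27809362  1.26243309 -0.0249384 ] [0.52871999 0.35983184 0.08471506]
0.33972990140410514
```

Now turn the remaining 0.34 rad (about 19.5°) to the stop.

Call:
step_arm(offset=[[0,0,0],[0,0,0],[0,0,0],[0,0,0],[0,0,0],[0,0,0],[0,0,0],[0,0,0]], angular=[[0,0,4],[0,0,8],[0,0,12],[0,0,16],[0,0,19],[0,0,20],[0,0,20],[0,0,20]], hand=[255,255,255,255,255,255,255,255], newtons=110)

```text
time_s: 40.33
eef_pos: [0.5279, 0.3598, 0.0847]
tool_rot: [-2.408, -2.013, -0.001]
force: [-8.4, -0.7, 8.2]
opening: 0.134
gripper_force: 110.4
```

```bash
python3 -c "
from h import *
s=bot.get_state();print(s['ft_torque']);r=R.from_rotvec(s['tool_rot']).apply([0,1,0]);print(np.arctan2(r[1],r[0])+.172)"
```

```text
[-0.29178434  1.62854897  0.14797749]
-0.0061961070423117715
```

Call:
step_arm(offset=[[0,0,0],[0,0,0],[0,0,0],[0,0,0],[0,0,-0.03],[0,0,-0.07],[0,0,-0.11],[0,-0.04,-0.13],[0,-0.08,-0.13],[0,-0.12,-0.13],[0,-0.12,-0.13],[0,-0.12,-0.13]], angular=[[0,0,0],[0,0,0],[0,0,0],[0,0,0],[0,0,0],[0,0,0],[0,0,0],[0,0,0],[0,0,0],[0,0,0],[0,0,0],[0,0,0]], hand=[100,100,100,100,100,100,100,100,100,100,100,100], newtons=70)

```text
time_s: 41.33
eef_pos: [0.4095, 0.3809, 0.2118]
tool_rot: [2.408, 2.017, 0.0]
force: [-0.1, 0.1, 1.0]
opening: 0.605
gripper_force: 0.0
```

```bash
python3 - <<'E'
from tc import *
p=bot.read_camera("top"); q=bot.read_camera("scene"); print(bot.get_state()["eef_pos"]); blocks(p,q)
T=(.505,.229,-.172)
L=[(tl(T,[(-.011,.135,.047),(-.011,-.1,.047),(.011,-.1,.047),(.011,.135,.047)]),(255,0,255))]
a=p["img"][160:320,180:520]; 
im=cv2.resize(a,None,fx=2.3,fy=2.3,interpolation=2)[:,:,::-1].copy()
for l,c in L: cv2.polylines(im,[((proj(p,np.array(l))-[180,160]+.5)*2.3).astype(int).reshape(-1,1,2)],False,c,1)
cv2.imwrite("pics/t5.png",im)
E
```

```text
[0.41198472 0.38088196 0.21167453]
d [ 0.6578 -0.2578 -0.0996  0.0421] 2 {'a': np.float64(0.17), 'b': np.float64(0.178), 'c': np.float64(0.286), 'd': np.float64(0.042)}
b [ 0.4911 -0.0316  0.0213  0.0594] 2 {'a': np.float64(0.115), 'b': np.float64(0.059), 'c': np.float64(0.297), 'd': np.float64(0.166)}
a [ 0.4674 -0.3434  0.2152  0.0417] 2 {'a': np.float64(0.042), 'b': np.float64(0.139), 'c': np.float64(0.209), 'd': np.float64(0.159)}
c [ 0.7032 -0.0342  0.0196  0.0812] 2 {'a': np.float64(0.246), 'b': np.float64(0.34), 'c': np.float64(0.081), 'd': np.float64(0.318)}
```

View pics/t5.png

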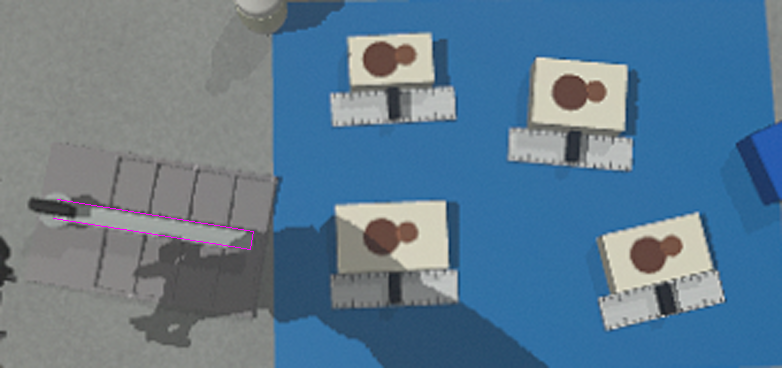

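The keeper arm lies on its stop line, with its tip at (248,240), and all four bars are flush. Handing the job in.

```bash
python3 -c "
from h import *
print(bot.close_job())"
```

```text
the job is handed in; nothing more can be done
None
```

Job handed in, with no verdict returned: in the last image all four blocks have a bar flush and centred on their near side, the keeper is back at its stop, and the tray is empty because all four bars were needed.

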